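# Sweep sample vials into the loading bay

## Robot

A 7-joint arm with a two-finger parallel gripper is mounted at the origin on a cart in front of the work surface, level with it; the furniture and walls round the work are solid. World frame = base frame: x ahead of the robot, y to its left, z up, the work surface at z = 0. Lengths are in m, angles in rad, forces in N, time in s.
With the tool pointing down it reaches from about 0.35 to 0.9 m from the base axis. Payload 19.9 kg.
Tool frame: the origin (TCP) lies midway between the tips of the shut fingers; the grasp point (between the pads) lies bot.tcp_to_grasp behind it (bot.tcp_to_grasp is the distance from the TCP to the grasp point, in m); y points along the fingers, x is the direction in which the jaws open and shut, and the axes are right-handed (so a half turn about y gives the same grasp; the last joint's range is limited). The gripper opens to 94 mm and grips with 3 to 60 N. Pads are 16 mm wide; open, the fingers measure 119 mm over their backs; the gripper's body (75 mm by 177 mm) begins 78 mm behind the grasp point.
Start: joints at [1.196, 0.417, -0.01, 1.614, 0.005, 1.111, -0.053], TCP at [0.205, -0.59, 0.205] pointing down, gripper open.
Joint ranges: [-2.81, 2.81], [-0.39, 2.02], [-1.27, 1.25], [0.06, 2.57], [-1.19, 4.33], [0.19, 2], [-2.82, 2.82]. Speed limits (rad/s): [1.89, 1.89, 2.39, 2.39, 3.01, 3.01, 3.01].

## Interface

Orientations are given as a rotation vector (axis times angle).
In Python, from plant import bot gives the robot as it stands. The module is installed in compiled form; this text tells all that it offers.
- The arm moves only by the shell command python3 -m handwheel 'ROWS' [FORCE]. ROWS is JSON, a list of rows, each an object with "dp": the shift along the tool's x, y, z in units of 30 mm (1.0 is 30 mm), a list of three; "twist": the turn, a rotation vector about the tool's x, y, z in units of 5 degrees (1.0 is 5 degrees), a list of three; "gripper": the closure, from 0 (fully open) to 1 (shut). In form: [{"dp": [tx, ty, tz], "twist": [rx, ry, rz], "gripper": gripper}, ...]. A call has 1 to 10 rows; each row shifts and turns the commanded pose from where the row before left it, along the tool's axes as they then stand; what a row does not reach is not made up. A row lasts 1/12 s, in which the tool goes at most 41.7 mm and 7.16 degrees, less where a joint would pass 70% of its speed; a pose out of reach is approached as far as the arm can. A call is refused whole if a number of a shift passes 1 or a number of a turn 1, either way. A call with a gripper value outside its range is refused whole. The fingers move at their own pace and stop on an object; FORCE is the grip in N (left out, the last holds). Time passes only in rows, so rows that do not move let the fingers close. It gives the time, the measured TCP pose, the force and the opening at its end, in the units of the state.
- bot.get_state(): the state, without advancing time (a new reading comes with each control period).
- bot.capture(name): name is "scene" or "side" or "wrist"; returns a dict with "image" (384x512x3 uint8, red, green, blue), "intrinsics" (3x3 intrinsics, pixels), "R" (3x3) and "t" (3): a world point X has camera coordinates R X + t; the wrist camera has in their place "tool_from_camera" (4x4, takes a point from camera to tool coordinates, whose origin is the TCP and whose axes are the tool frame's). Camera axes: x right, y down, z forward; pixel columns grow to the right and rows downward; lengths in m; the calibration is good to about 2 mm. A picture is of the moment at which its call begins: read the wrist's pose just before it. There is no depth.
- bot.close_job(): hands the job in, once; it reports no verdict.
The state is a dict: "t": time; "qpos": joint angles; "joint_vel": joint speeds; "tau": joint torques, N m; "tcp_pos": TCP position; "ee_rot": TCP orientation; "force": force on the tool from outside, world axes, zero at the start; "ft_torque": the same for the moment, N m; "gripper_width": finger opening in m.
Only numpy, scipy, OpenCV 4.12 (cv2) and the standard library are available. Lean on these libraries where they do the work, as an engineer would, in place of code of your own. Each camera call takes 0.05 s, during which the arm holds its last target.

## Task

Take the straightedge by its upright grip and with it sweep the five standing vials, all together in one line, into the bay and on against its white sprung fence. Go on pressing gently by feel until the fence has clearly given way under the row, about half its small travel, hold that for a moment, and never drive the fence against its end. Then draw back gently so that the row stays standing along the fence, and stand the straightedge back where it stood before; do not touch the vials with the gripper, and leave the other things alone.

Things in the scene. Friction and masses are not known exactly. Their poses are not given: they have to be found in the camera images.
- bay: loading bay fixed on the worktop, no floor: two aluminium rails 34 mm high, 184 mm apart inside, blue back plate. Origin on the worktop midway between the rails; x points into the bay (away from the robot, the way of the sweep), y left, z up. Rails from x = -18 mm (mouth) to +66 mm, flared lips in front to x = -43 mm. The fence's face is at x = +40 mm when free.
- fence: white fence across the bay, 178 mm wide, 2 to 40 mm above the worktop. Origin on the worktop at the middle of its front face (the face is its plane x = 0), axes as the bay's. It slides back (+x of the bay) on springs: starts to give at 2 N, then 2.5 N per mm, and meets its end after 6 mm (17 N); it comes back when released, damped. Pressed vials also drag on the worktop, so the tool may feel nearly twice the force on the fence.
- straightedge: straightedge tool, 0.4 kg, standing on its foot. Origin: underside, below the grip's middle; x forward to the blade, y along it, z up. Foot plate x -36 to +28 mm, 76 mm wide, 6 mm thick. Steel blade 165 mm long (centred), 2 to 31 mm high, clamped on rods: its front face is somewhere 34 to 70 mm ahead (+x) of the origin, different each time and not measured: see or feel it.
- grip (a point): point in the black upright grip of the straightedge, 60 mm above its underside. The grip is 14 mm thick (x), 40 mm wide (y), 6 to 88 mm high above the underside: pinch it across the 14 mm.
- vial_1: standing glass sample vial with screw cap, 27 mm diameter, 66 mm high, about 30 g; origin at the centre of its underside, z up. The five stand side by side, staggered, 30 to 80 mm in front of the bay's mouth, none straight behind another (seen along the bay's x)
- vial_2: standing glass sample vial with screw cap, 27 mm diameter, 66 mm high, about 30 g; origin at the centre of its underside, z up. The five stand side by side, staggered, 30 to 80 mm in front of the bay's mouth, none straight behind another (seen along the bay's x)
- vial_3: standing glass sample vial with screw cap, 27 mm diameter, 66 mm high, about 30 g; origin at the centre of its underside, z up. The five stand side by side, staggered, 30 to 80 mm in front of the bay's mouth, none straight behind another (seen along the bay's x)
- vial_4: standing glass sample vial with screw cap, 27 mm diameter, 66 mm high, about 30 g; origin at the centre of its underside, z up. The five stand side by side, staggered, 30 to 80 mm in front of the bay's mouth, none straight behind another (seen along the bay's x)
- vial_5: standing glass sample vial with screw cap, 27 mm diameter, 66 mm high, about 30 g; origin at the centre of its underside, z up. The five stand side by side, staggered, 30 to 80 mm in front of the bay's mouth, none straight behind another (seen along the bay's x)
- dropper_bottle: white dropper bottle, 48 mm diameter, 92 mm high, bystander on the right; origin at the centre of its underside
- lidded_cup: clear sample cup with yellow lid, 62 mm diameter, 69 mm high, bystander on the right; origin at the centre of its underside
- marker: white marker pen with blue cap, 124 mm long (along its y), 16 mm thick, lying, bystander on the right; origin at the centre of its underside
There are look-alikes about, which are no part of the job. Of the things that look like the straightedge, take the one that is farthest to the robot's left at the start.

How it is judged:
By the outcome, as a careful person would: the job done as asked, in the order asked, and still so for the second after the job is handed in, with the robot touching nothing.
It also fails if it takes over 69 s, if anything falls off the work surface, if the arm or the gripper's body presses on something with over 40 N, if the wrist force passes 120 N, or if a joint passes its speed limit or range.

## Working session

There is one attempt and no reset: what is moved stays moved. The work goes in short steps, Python scripts to look and compute and a shell command to move; the robot and the scene stay as the last step left them, time stands still between calls to the robot, and variables do not carry over. Pictures are saved under pics/ and viewed, and the job is handed in when it is done.

```bash
mkdir -p pics; cat > h.py <<'E'
import numpy as np,cv2
from plant import bot
def snap(n,f):
    s=bot.get_state();c=bot.capture(n);cv2.imwrite('pics/'+f+'.png',c['image'][:,:,::-1])
    np.savez('pics/'+f+'.npz',p=s['tcp_pos'],r=s['ee_rot'],**c);return s,c
def load(f):return dict(np.load('pics/'+f+'.npz'))
def ray(c,u,v):
    d=np.linalg.inv(c['intrinsics'])@np.array([u,v,1.])
    if 'R' in c: return -c['R'].T@c['t'],c['R'].T@d
    R=cv2.Rodrigues(np.array(c['r']))[0];T=c['tool_from_camera']
    return R@T[:3,3]+c['p'],R@T[:3,:3]@d
def onz(c,u,v,z):
    o,d=ray(c,u,v);return o+d*(z-o[2])/d[2]
E
python3 - <<'E'
from h import *
s=bot.get_state();print(s,bot.tcp_to_grasp)
for n in('scene','side','wrist'):
    s,c=snap(n,n+'0')
    print(n,c['intrinsics'].tolist(),{k:np.round(c[k],3).tolist() for k in c if k in('R','t','tool_from_camera')})
E
```

```text
{'t': 0.0, 'qpos': array([ 1.19549915,  0.41797735, -0.01030507,  1.61414511,  0.00470867,
        1.11072582, -0.05298506]), 'joint_vel': array([-0.00022085, -0.00016481,  0.00028494, -0.00164854, -0.00136431,
        0.00084919,  0.00082313]), 'tau': array([-1.38127434e-04, -8.51255822e+01,  6.39524739e-01, -4.25999057e+01,
       -4.87163058e-02,  1.86588778e-02,  1.52956527e-04]), 'tcp_pos': array([ 0.20463485, -0.59015497,  0.2048354 ]), 'ee_rot': array([-1.34818617,  0.96064998, -0.95889887]), 'force': array([ 0.23211114, -0.15690095, -0.08755675]), 'ft_torque': array([-0.00073154, -0.04008569,  0.00471558]), 'gripper_width': 0.09415594698502332} 0.0188
scene [[402.04128971515627, 0.0, 260.0010857997979], [0.0, 402.04128971515627, 189.72204221124372], [0.0, 0.0, 1.0]] {'R': [[-0.435, -0.9, 0.01], [-0.624, 0.293, -0.725], [0.649, -0.322, -0.689]], 't': [0.146, 0.397, 0.698]}
side [[475.3513733993956, 0.0, 250.9510977741987], [0.0, 475.3513733993956, 188.3131473322779], [0.0, 0.0, 1.0]] {'R': [[-0.507, -0.862, 0.008], [-0.662, 0.383, -0.645], [0.552, -0.333, -0.764]], 't': [0.18, 0.392, 1.1]}
wrist [[330.3476622251966, 0.0, 258.4886325563914], [0.0, 330.3476622251966, 188.89332422883945], [0.0, 0.0, 1.0]] {'tool_from_camera': [[1.0, 0.001, -0.0, -0.001], [0.0, -0.283, 0.959, -0.18], [0.001, -0.959, -0.283, 0.083], [0.0, 0.0, 0.0, 1.0]]}
```

View pics/scene0.png

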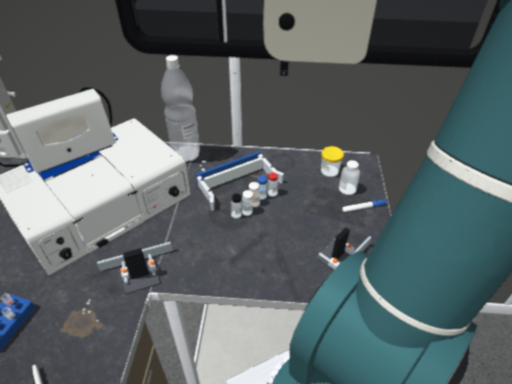

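View pics/side0.png

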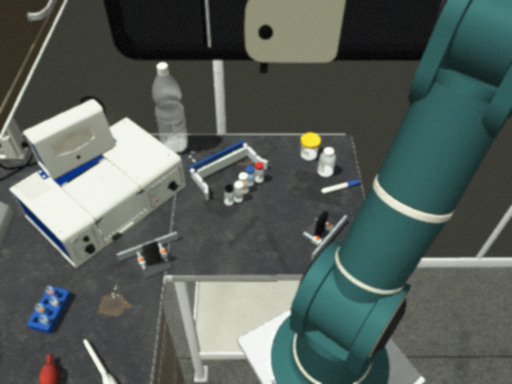

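View pics/wrist0.png

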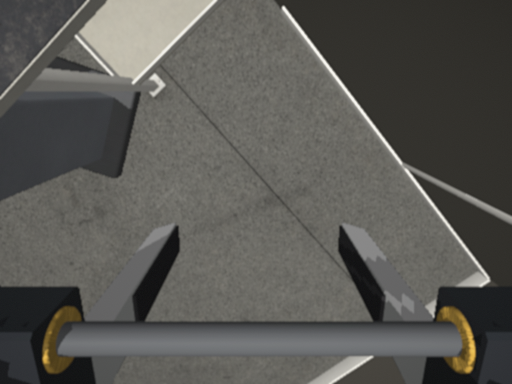

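```bash
python3 - <<'E'
from h import *
for f in('scene0','side0','wrist0'):
    c=load(f)
    o,d=ray(c,256,192);print(f,o,onz(c,256,192,0),onz(c,30,370,0),onz(c,480,370,0))
s=bot.get_state();print(cv2.Rodrigues(s['ee_rot'])[0].round(3))
E
```

```text
scene0 [-0.14203585  0.23916909  0.76726167] [ 0.57730688 -0.10502868  0.        ] [0.32328403 0.48356133 0.        ] [-0.04201857 -0.28033619  0.        ]
side0 [-0.25669473  0.37097156  1.09256382] [ 0.51279157 -0.11009636  0.        ] [0.31967024 0.60186327 0.        ] [-0.19692286 -0.28161885  0.        ]
wrist0 [ 0.28274911 -0.56263087  0.38472528] [ 0.17068893 -0.59777937  0.        ] [-1.92176960e-01 -3.76352712e-01 -5.55111512e-17] [ 0.02280249 -0.99164483  0.        ]
[[ 0.328 -0.     0.945]
 [-0.945  0.001  0.328]
 [-0.001 -1.    -0.   ]]
```

```bash
python3 - <<'E'
from h import *
c=load('scene0');s=load('side0')
for n,im,(x0,y0,x1,y1) in(('a',c,(80,225,200,305)),('b',c,(180,140,300,230)),('c',s,(100,215,200,285)),('d',s,(180,130,280,210)),('e',s,(280,180,370,260))):
    cv2.imwrite(f'pics/z_{n}.png',cv2.resize(im['image'][y0:y1,x0:x1,::-1],None,fx=6,fy=6,interpolation=cv2.INTER_CUBIC))
for p in((138,280),(340,255)):print(onz(c,*p,0))
E
```

```text
[0.433451   0.25476003 0.        ]
[ 2.97867988e-01 -1.92905347e-01  1.11022302e-16]
```

View pics/z_a.png

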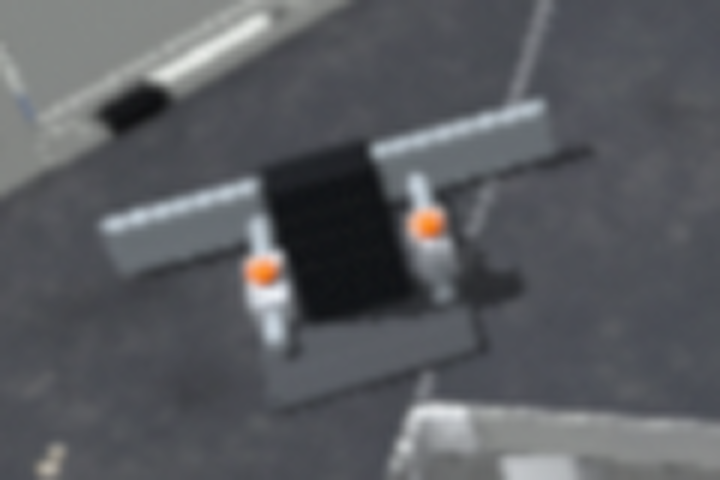

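View pics/z_b.png

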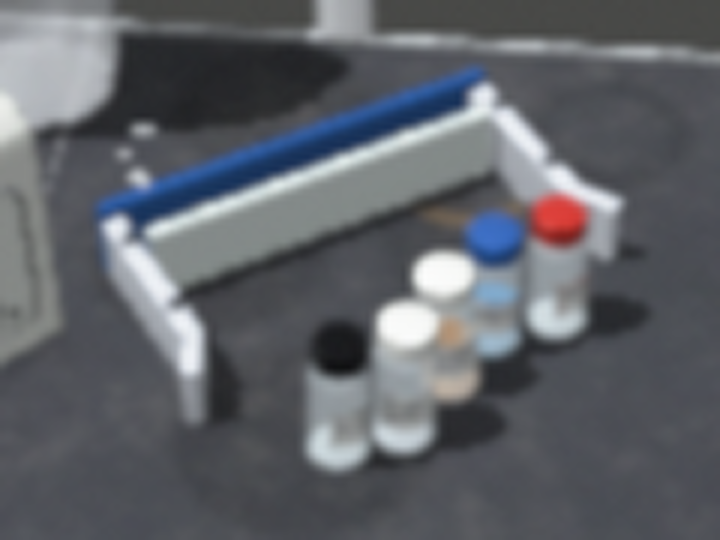

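View pics/z_c.png

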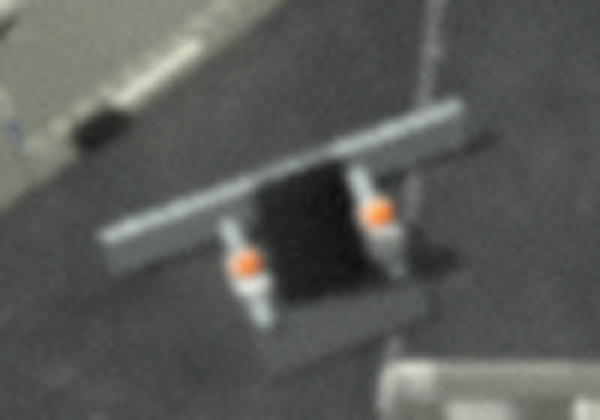

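View pics/z_d.png

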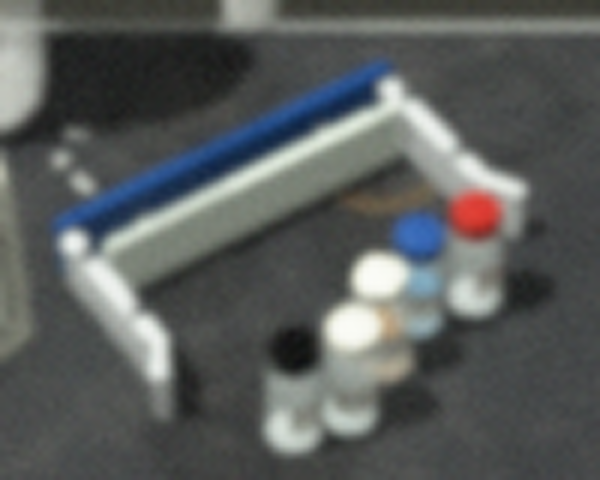

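View pics/z_e.png

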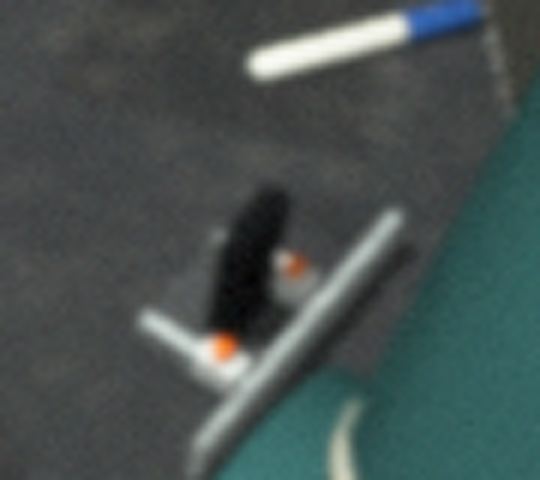

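```bash
python3 - <<'E'
from h import *
c=load('scene0');s=load('side0')
def A(u,v,z):return onz(c,80+u/6,225+v/6,z)
def C(u,v,z):return onz(s,100+u/6,215+v/6,z)
def B(u,v,z):return onz(c,180+u/6,140+v/6,z)
def D(u,v,z):return onz(s,180+u/6,130+v/6,z)
def show(n,p,q):
    v=q-p;print(n,p.round(3),q.round(3),'mid',((p+q)/2).round(3),'len',np.linalg.norm(v).round(4),'ang of normal',np.degrees(np.arctan2(v[1],v[0])+np.pi/2).round(1))
show('bladetop',A(100,225,.031),A(548,100,.031))
show('bladetop s',C(98,238,.031),C(462,100,.031))
show('footrear',A(275,408,.006),A(487,347,.006))
show('footrear s',C(270,375,.006),C(430,312,.006))
show('gripfront top',A(262,170,.088),A(365,138,.088))
show('knobs',A(262,270,.05),A(428,223,.05))
show('fencetop',B(150,238,.040),B(494,110,.040))
show('fencetop s',D(105,255,.040),D(400,110,.040))
show('fencebot',B(178,292,.002),B(492,188,.002))
show('lipends',B(190,330,.034),B(610,208,.034))
for n,p,q in(('black',(340,346),(295,348)),('white1',(408,322),(355,327)),('white2',(444,272),(381,274)),('blue',(495,236),(419,236)),('red',(559,217),(476,213))):
    print(n,B(*p,.066-.006),D(*q,.066-.006))
for n,p in(('black',(338,450)),('white1',(403,435)),('blue',(493,338)),('red',(557,320))):print(n,B(*p,.005))
E
```

```text
bladetop [0.495 0.326 0.031] [0.481 0.159 0.031] mid [0.488 0.243 0.031] len 0.1672 ang of normal -4.6
bladetop s [0.491 0.328 0.031] [0.478 0.16  0.031] mid [0.485 0.244 0.031] len 0.1677 ang of normal -4.4
footrear [0.407 0.286 0.006] [0.4   0.21  0.006] mid [0.404 0.248 0.006] len 0.076 ang of normal -5.8
footrear s [0.406 0.287 0.006] [0.4   0.215 0.006] mid [0.403 0.251 0.006] len 0.0724 ang of normal -4.8
gripfront top [0.445 0.264 0.088] [0.444 0.229 0.088] mid [0.445 0.247 0.088] len 0.0358 ang of normal -2.2
knobs [0.434 0.275 0.05 ] [0.429 0.217 0.05 ] mid [0.431 0.246 0.05 ] len 0.0586 ang of normal -5.0
fencetop [0.641 0.017 0.04 ] [ 0.658 -0.163  0.04 ] mid [ 0.649 -0.073  0.04 ] len 0.1803 ang of normal 5.1
fencetop s [0.637 0.019 0.04 ] [ 0.651 -0.158  0.04 ] mid [ 0.644 -0.069  0.04 ] len 0.1782 ang of normal 4.6
fencebot [0.642 0.006 0.002] [ 0.646 -0.157  0.002] mid [ 0.644 -0.075  0.002] len 0.1631 ang of normal 1.5
lipends [0.584 0.02  0.034] [ 0.578 -0.183  0.034] mid [ 0.581 -0.082  0.034] len 0.2031 ang of normal -1.9
black [ 0.52316312 -0.02564829  0.06      ] [ 0.5214476  -0.02526503  0.06      ]
white1 [ 0.52416782 -0.05722835  0.06      ] [ 0.51860477 -0.05631734  0.06      ]
white2 [ 0.54567776 -0.08408158  0.06      ] [ 0.54170561 -0.08389956  0.06      ]
blue [ 0.55710597 -0.11409789  0.06      ] [ 0.55398247 -0.1124422   0.06      ]
red [ 0.55633609 -0.14516168  0.06      ] [ 0.55315128 -0.1445801   0.06      ]
black [ 0.51692625 -0.02023375  0.005     ]
white1 [ 0.51305064 -0.04914624  0.005     ]
blue [ 0.55025028 -0.11063107  0.005     ]
red [ 0.54834861 -0.14207027  0.005     ]
```

Two things could be taken for the straightedge: A at scene pixel (138,265), y≈+0.25, and B at (340,245), y≈-0.19. A is farthest to the robot's left, so I take A. Its crop shows the black grip, the foot, two orange knobs and a blade in front facing +x. The vials are at about (236–273,185–210) and the bay is at (240,180). Next I swing over.

```bash
python3 -m handwheel '[{"dp":[0,0,1],"twist":[0,-1,0],"gripper":0.4},{"dp":[0,0,1],"twist":[0,-1,0],"gripper":0.4},{"dp":[0,0,1],"twist":[0,-1,0],"gripper":0.4},{"dp":[0,0,1],"twist":[0,-1,0],"gripper":0.4},{"dp":[0,0,1],"twist":[0,-1,0],"gripper":0.4},{"dp":[0,0,1],"twist":[0,-1,0],"gripper":0.4},{"dp":[0,0,1],"twist":[0,-1,0],"gripper":0.4},{"dp":[0,0,1],"twist":[0,-1,0],"gripper":0.4},{"dp":[0,0,1],"twist":[0,-1,0],"gripper":0.4},{"dp":[0,0,1],"twist":[0,-1,0],"gripper":0.4}]'
```

```text
t: 0.98
tcp_pos: [0.4229, -0.396, 0.2052]
ee_rot: [-1.552, 0.282, -0.282]
force: [0.1, 0.1, -0.2]
gripper_width: 0.0563
```

```bash
python3 -m handwheel '[{"dp":[0,0,1],"twist":[0,-1,0],"gripper":0.4},{"dp":[0,0,1],"twist":[0,-1,0],"gripper":0.4},{"dp":[0,0,1],"twist":[0,-1,0],"gripper":0.4},{"dp":[0,0,1],"twist":[0,-0.2,0],"gripper":0.4},{"dp":[0,0,1],"twist":[0,0,0],"gripper":0.4},{"dp":[0,0,1],"twist":[0,0,0],"gripper":0.4},{"dp":[0,0,1],"twist":[0,0,0],"gripper":0.4},{"dp":[0,0,1],"twist":[0,0,0],"gripper":0.4},{"dp":[0,0,0],"twist":[0,0,0],"gripper":0.4},{"dp":[0,0,0],"twist":[0,0,0],"gripper":0.4}]'
python3 - <<'E'
from h import *
s,c=snap('wrist','w1');print(s['tcp_pos'],cv2.Rodrigues(s['ee_rot'])[0].round(3),s['joint_vel'].round(3),s['qpos'].round(2))
E
```

```text
t: 1.82
tcp_pos: [0.46, -0.1605, 0.2056]
ee_rot: [-1.57, 0.065, -0.065]
force: [-0.3, -0.4, 0.6]
gripper_width: 0.0562
[ 0.46001029 -0.16047552  0.20555662] [[ 0.997  0.     0.082]
 [-0.082 -0.     0.997]
 [ 0.    -1.    -0.   ]] [ 0.031  0.016  0.035 -0.014  0.006  0.002  0.017] [ 0.69  0.2  -0.47  1.93  0.1   1.03  0.09]
```

View pics/w1.png

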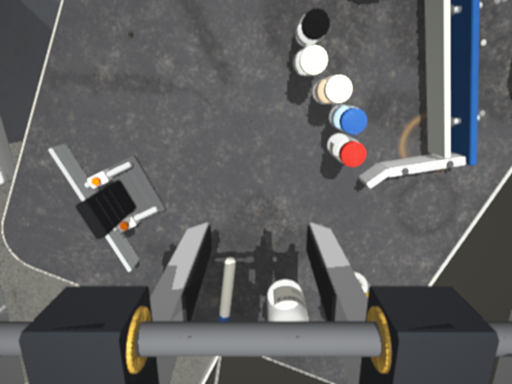

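The wrist view shows the vials at (310,25)–(352,152) and the fence at x≈440. The bay is cut off at the top, so I go further left for a full view.

```bash
python3 -m handwheel '[{"dp":[0,0,1],"twist":[0,0,0],"gripper":0.4},{"dp":[0,0,1],"twist":[0,0,0],"gripper":0.4},{"dp":[0,0,1],"twist":[0,0,0],"gripper":0.4},{"dp":[0,0,1],"twist":[0,0,0],"gripper":0.4},{"dp":[0,0,0.5],"twist":[0,0,0],"gripper":0.4},{"dp":[0,0,0],"twist":[0,0,0],"gripper":0.4},{"dp":[0,0,0],"twist":[0,0,0],"gripper":0.4}]'
python3 - <<'E'
from h import *
s,c=snap('wrist','w2');print(s['tcp_pos'],s['joint_vel'].round(3))
cv2.imwrite('pics/w2z.png',cv2.resize(c['image'][40:310,250:512,::-1],None,fx=2.2,fy=2.2,interpolation=cv2.INTER_CUBIC))
E
```

```text
t: 2.45
tcp_pos: [0.4715, -0.0278, 0.2053]
ee_rot: [-1.57, 0.067, -0.067]
force: [0.1, -0.2, -0.1]
gripper_width: 0.0562
[ 0.47145405 -0.02784839  0.20530749] [ 0.023 -0.     0.021  0.002  0.001 -0.002  0.01 ]
```

View pics/w2.png

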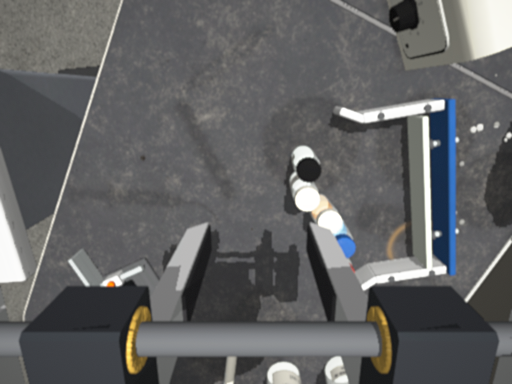

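View pics/w2z.png

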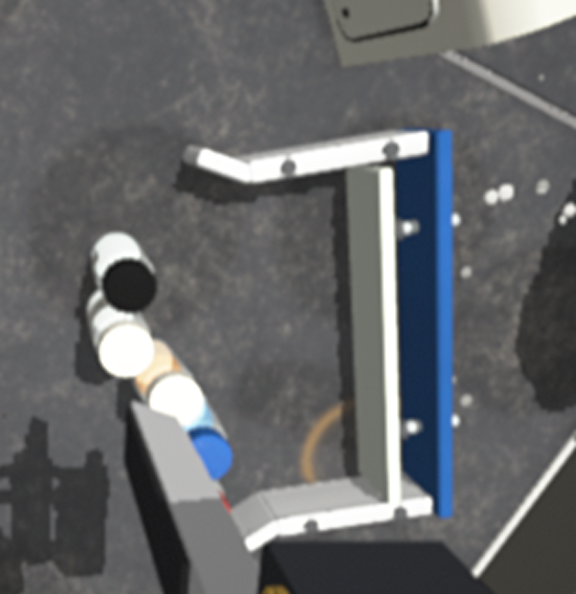

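```bash
python3 - <<'E'
from h import *
w=load('w2');w1=load('w1')
def B(u,v,z):return onz(w,250+u/2.2,40+v/2.2,z)
def show(n,p,q,a=0):
    v=q-p;print(n,p.round(4),q.round(4),'mid',((p+q)/2).round(4),'len',np.linalg.norm(v).round(4),'ang',(np.degrees(np.arctan2(v[1],v[0]))+a).round(1))
show('fencetop',B(380,170,.04),B(391,503,.04),90)
show('fencebot',B(347,170,.002),B(357,480,.002),90)
show('Lrail in',B(250,182,.034),B(428,155,.034))
show('Rrail in',B(275,522,.034),B(430,500,.034))
show('blue back edge',B(452,130,.04),B(452,516,.04),90)
for n,p in(('black',(129,285)),('w1',(126,350)),('w2',(176,399)),('blue',(210,455))):print(n,B(*p,.066))
for n,p in(('black',(316,23)),('w1',(312,60)),('w2',(337,89)),('blue',(352,121)),('red',(352,154))):print(n,onz(w1,*p,.066))
E
```

```text
fencetop [0.6438 0.0159 0.04  ] [ 0.6593 -0.16    0.04  ] mid [ 0.6515 -0.072   0.04  ] len 0.1766 ang 5.1
fencebot [0.645 0.013 0.002] [ 0.6585 -0.1667  0.002 ] mid [ 0.6517 -0.0769  0.002 ] len 0.1803 ang 4.3
Lrail in [0.5853 0.0148 0.034 ] [0.6688 0.0203 0.034 ] mid [0.6271 0.0176 0.034 ] len 0.0836 ang 3.8
Rrail in [ 0.6    -0.1701  0.034 ] [ 0.6834 -0.1637  0.034 ] mid [ 0.6417 -0.1669  0.034 ] len 0.0837 ang 4.4
blue back edge [0.6757 0.0313 0.04  ] [ 0.6924 -0.1706  0.04  ] mid [ 0.684  -0.0697  0.04  ] len 0.2026 ang 4.7
black [ 0.52156441 -0.02273412  0.066     ]
w1 [ 0.51890612 -0.05339729  0.066     ]
w2 [ 0.5413601  -0.07969094  0.066     ]
blue [ 0.55704121 -0.11014887  0.066     ]
black [ 0.52174724 -0.02394531  0.066     ]
w1 [ 0.51715776 -0.05404597  0.066     ]
w2 [ 0.53932161 -0.08103763  0.066     ]
blue [ 0.55311099 -0.11137756  0.066     ]
red [ 0.5530571 -0.1431938  0.066    ]
```

```bash
python3 - <<'E'
from h import *
c=load('scene0');s=load('side0')
for n,p in(('near bottom',(48,265)),('right bottom',(188,197)),):print(n,onz(c,*p,0))
for z in (.1,.15,.2):print(z,onz(c,180,160,z),onz(c,12,217,z),onz(c,110,150,z+.1),'side',onz(s,178,160,z))
E
```

```text
near bottom [0.5621358  0.43136409 0.        ]
right bottom [6.38084525e-01 7.01226575e-02 1.11022302e-16]
0.1 [0.67626727 0.06733243 0.1       ] [0.64239189 0.46638787 0.1       ] [0.65514058 0.22570053 0.2       ] side [0.65712713 0.06646029 0.1       ]
0.15 [0.61494926 0.08020868 0.15      ] [0.58361227 0.44936166 0.15      ] [0.58487526 0.22688768 0.25      ] side [0.61109372 0.08179992 0.15      ]
0.2 [0.55363125 0.09308494 0.2       ] [0.52483265 0.43233545 0.2       ] [0.51460994 0.22807484 0.3       ] side [0.56506032 0.09713955 0.2       ]
```

```bash
python3 -m handwheel '[{"dp":[-0.2,0,1],"twist":[0,0,0],"gripper":0.4},{"dp":[-0.2,0,1],"twist":[0,0,0],"gripper":0.4},{"dp":[-0.2,0,1],"twist":[0,0,0],"gripper":0.4},{"dp":[-0.2,0,1],"twist":[0,0,0],"gripper":0.4},{"dp":[-0.2,0,1],"twist":[0,0,0],"gripper":0.4},{"dp":[-0.2,0,1],"twist":[0,0,0],"gripper":0.4},{"dp":[-0.2,0,0.5],"twist":[0,0,0],"gripper":0.4},{"dp":[0,0,0],"twist":[0,0,0],"gripper":0.4},{"dp":[0,0,0],"twist":[0,0,0],"gripper":0.4}]'
python3 - <<'E'
from h import *
s,c=snap('wrist','w3');print(s['tcp_pos'],s['joint_vel'].round(3))
cv2.imwrite('pics/w3z.png',cv2.resize(c['image'][50:350,100:420,::-1],None,fx=2,fy=2,interpolation=cv2.INTER_CUBIC))
E
```

```text
t: 3.25
tcp_pos: [0.4465, 0.1698, 0.2053]
ee_rot: [-1.57, 0.068, -0.067]
force: [-0.2, 0.0, -0.5]
gripper_width: 0.0565
[0.4464551  0.1697743  0.20525993] [ 0.025 -0.005  0.018  0.004  0.001  0.002  0.007]
```

View pics/w3z.png

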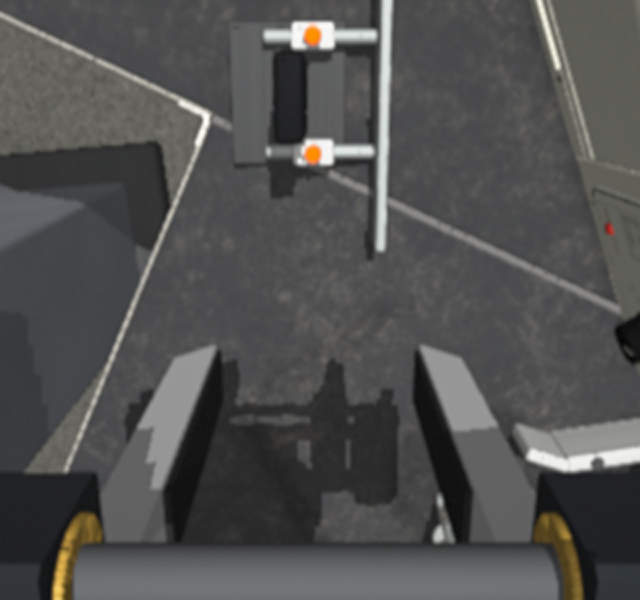

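The picture shows the grip at zoom (290,95) and the blade at zoom x≈384, nearly aligned with the tool axes. I now measure both.

```bash
python3 - <<'E'
from h import *
w=load('w3')
def B(u,v,z):return onz(w,100+u/2,50+v/2,z)
def show(n,p,q,a=0):
    v=q-p;print(n,p.round(4),q.round(4),'mid',((p+q)/2).round(4),'len',np.linalg.norm(v).round(4),'ang',(np.degrees(np.arctan2(v[1],v[0]))+a).round(1))
show('blade front top',B(393,0,.031),B(385,251,.031),90)
show('foot rear',B(231,24,.006),B(234,163,.006),90)
show('foot front',B(345,50,.006),B(344,160,.006),90)
show('grip top rear',B(274,56,.088),B(273,138,.088),90)
show('grip top front',B(308,56,.088),B(304,138,.088),90)
show('knobs',B(312,35,.05),B(313,153,.05),90)
g=cv2.cvtColor(w['image'],cv2.COLOR_RGB2GRAY)
print(g[90:100:3,225:300])
E
```

```text
blade front top [0.4944 0.2891 0.031 ] [0.4832 0.1611 0.031 ] mid [0.4888 0.2251 0.031 ] len 0.1286 ang -5.0
foot rear [0.4099 0.2871 0.006 ] [0.4026 0.2134 0.006 ] mid [0.4063 0.2502 0.006 ] len 0.0741 ang -5.7
foot front [0.47   0.2687 0.006 ] [0.4651 0.2098 0.006 ] mid [0.4675 0.2392 0.006 ] len 0.0592 ang -4.7
grip top rear [0.436  0.2655 0.088 ] [0.4321 0.2314 0.088 ] mid [0.434  0.2484 0.088 ] len 0.0343 ang -6.7
grip top front [0.4505 0.2642 0.088 ] [0.4457 0.2302 0.088 ] mid [0.4481 0.2472 0.088 ] len 0.0344 ang -8.0
knobs [0.4529 0.275  0.05  ] [0.4485 0.2196 0.05  ] mid [0.4507 0.2473 0.05  ] len 0.0556 ang -4.5
[[ 96  98  98  97  96  95  94  94  96  97  89  65  38  31  35  37  37  38
   38  39  41  41  39  40  37  32  25  24  54  85  94  94  94  93  94  95
   96  95  95  97  96  96  96  98  99  98  93  81  79  80  81  84  89  89
   92  91  92  94  94  85  63  48  54  70 115 175 214 223 219 187 130  92
   88  90  89]
 [ 96  98  97  98  97  95  94  94  95  96  89  65  38  31  34  37  37  39
   39  39  39  39  40  39  36  31  27  27  53  85  94  94  94  94  94  95
   96  94  95  96  97  95  96  96  97  98  92  81  80  80  81  84  87  88
   89  90  94 100 100  90  65  51  57  70 117 178 213 223 211 168 111  85
   87  89  89]
 [ 96  97  97  97  97  95  92  94  96  95  88  65  37  31  34  37  36  37
   39  39  39  39  39  39  36  31  26  27  54  83  95  94  94  93  94  96
   96  94  94  96  96  95  95  96  97  97  91  83  82  85  86  87  87  85
   82  81  83  87  87  80  60  53  59  72 120 181 214 222 212 166 106  79
   80  81  82]
 [ 96  97  97  96  96  94  93  94  95  96  88  60  33  29  33  36  36  38
   37  39  38  40  37  38  37  33  26  27  53  85  94  94  93  93  93  95
   95  95  94  96  95  94  96  96  97  96  91  84  86  90  88  88  90  90
   86  84  84  87  87  79  60  50  55  70 125 189 216 223 211 164 104  79
   78  77  77]]
```

```bash
python3 -m handwheel '[{"dp":[-0.2,0,0.85],"twist":[0,0.1,0],"gripper":0.4},{"dp":[-0.2,0,0.85],"twist":[0,0,0],"gripper":0.4},{"dp":[0,0,0.85],"twist":[0,0,0],"gripper":0.4},{"dp":[0,0.8,0],"twist":[0,0,0],"gripper":0.4},{"dp":[0,0.8,0],"twist":[0,0,0],"gripper":0.4},{"dp":[0,0,0],"twist":[0,0,0],"gripper":0.4},{"dp":[0,0,0],"twist":[0,0,0],"gripper":0.4},{"dp":[0,0,0],"twist":[0,0,0],"gripper":0.4}]'
python3 - <<'E'
from h import *
s,c=snap('wrist','w4');print(s['tcp_pos'],s['joint_vel'].round(3),s['force'],cv2.Rodrigues(s['ee_rot'])[0].round(4)[:,0])
E
```

```text
t: 3.97
tcp_pos: [0.4419, 0.2472, 0.1585]
ee_rot: [-1.569, 0.075, -0.075]
force: [0.0, 0.0, 0.2]
gripper_width: 0.0564
[0.44192702 0.24720758 0.15851253] [-0.002 -0.013 -0.008 -0.004  0.002 -0.003 -0.004] [0.0006644  0.04914845 0.1555161 ] [ 9.954e-01 -9.540e-02  6.000e-04]
```

View pics/w4.png

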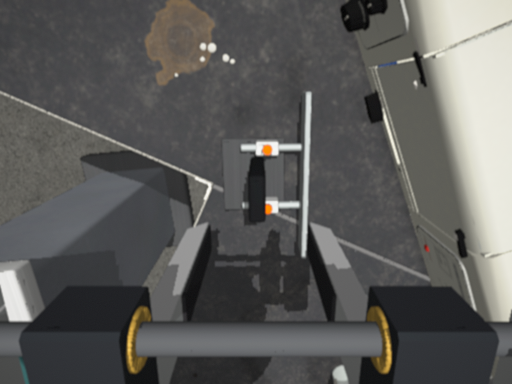

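```bash
python3 - <<'E'
from h import *
w=load('w4')
cv2.imwrite('pics/w4z.png',cv2.resize(w['image'][80:270,200:340,::-1],None,fx=3,fy=3,interpolation=cv2.INTER_CUBIC))
E
```

```text
(no output)
```

View pics/w4z.png

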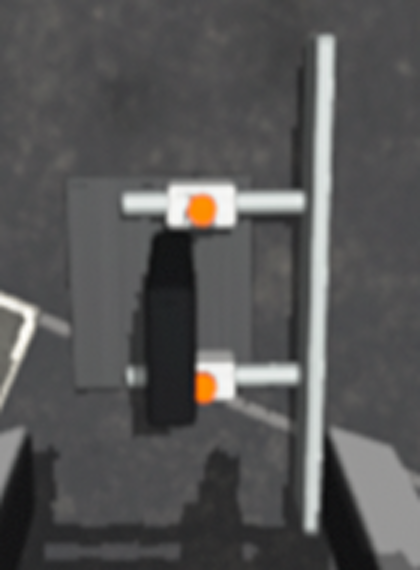

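```bash
python3 - <<'E'
from h import *
w=load('w4')
def B(u,v,z):return onz(w,200+u/3,80+v/3,z)
def show(n,p,q,a=0):
    v=q-p;print(n,p.round(4),q.round(4),'mid',((p+q)/2).round(4),'len',np.linalg.norm(v).round(4),'ang',(np.degrees(np.arctan2(v[1],v[0]))+a).round(1))
show('blade front top',B(335,38,.031),B(318,530,.031),90)
show('blade rear top',B(318,38,.031),B(303,530,.031),90)
show('foot rear',B(67,180,.006),B(76,388,.006),90)
show('grip top rear',B(147,290,.088),B(149,422,.088),90)
show('grip top front',B(195,290,.088),B(194,422,.088),90)
E
```

```text
blade front top [0.497  0.3248 0.031 ] [0.4831 0.1628 0.031 ] mid [0.4901 0.2438 0.031 ] len 0.1626 ang -4.9
blade rear top [0.4919 0.3253 0.031 ] [0.478  0.1633 0.031 ] mid [0.485  0.2443 0.031 ] len 0.1626 ang -4.9
foot rear [0.4092 0.2872 0.006 ] [0.4031 0.2135 0.006 ] mid [0.4062 0.2503 0.006 ] len 0.074 ang -4.7
grip top rear [0.4363 0.2674 0.088 ] [0.4331 0.2307 0.088 ] mid [0.4347 0.2491 0.088 ] len 0.0369 ang -5.0
grip top front [0.4487 0.2662 0.088 ] [0.4452 0.2295 0.088 ] mid [0.447  0.2479 0.088 ] len 0.0369 ang -5.5
```

```bash
python3 -m handwheel '[{"dp":[0,0.8,0.03],"twist":[0,-0.1,0],"gripper":0.4},{"dp":[0,0.8,0],"twist":[0,0,0],"gripper":0.4},{"dp":[0,0.8,0],"twist":[0,0,0],"gripper":0.4},{"dp":[0,0.8,0],"twist":[0,0,0],"gripper":0.4},{"dp":[0,0.7,0],"twist":[0,0,0],"gripper":0.4},{"dp":[0,0,0],"twist":[0,0,0],"gripper":0.4},{"dp":[0,0,0],"twist":[0,0,0],"gripper":0.4},{"dp":[0,0,0],"twist":[0,0,0],"gripper":0.4}]'
python3 - <<'E'
from h import *
s,c=snap('wrist','w5');print(s['tcp_pos'],s['joint_vel'].round(3),s['force'],cv2.Rodrigues(s['ee_rot'])[0].round(4)[:,0])
E
```

```text
t: 4.68
tcp_pos: [0.4421, 0.2492, 0.0422]
ee_rot: [-1.569, 0.066, -0.068]
force: [0.3, -0.1, 0.1]
gripper_width: 0.0567
[0.44213045 0.24924939 0.04219068] [ 0.002 -0.009 -0.003 -0.     0.003 -0.005 -0.003] [ 0.31658344 -0.07232335  0.11605433] [ 0.9964 -0.0853  0.0017]
```

View pics/w5.png

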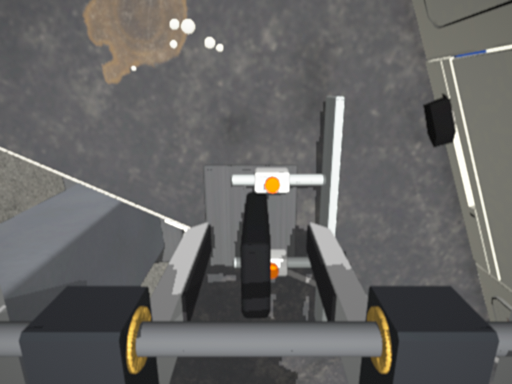

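The grip (px 256,250) lies centred between the fingers, so I close.

```bash
python3 -m handwheel '[{"dp":[0,0,0],"twist":[0,0,0],"gripper":1},{"dp":[0,0,0],"twist":[0,0,0],"gripper":1},{"dp":[0,0,0],"twist":[0,0,0],"gripper":1},{"dp":[0,0,0],"twist":[0,0,0],"gripper":1},{"dp":[0,0,0],"twist":[0,0,0],"gripper":1},{"dp":[0,0,0],"twist":[0,0,0],"gripper":1},{"dp":[0,0,0],"twist":[0,0,0],"gripper":1}]' 58
python3 - <<'E'
from h import *
s=bot.get_state();print(s['tcp_pos'],s['gripper_width'],s['force'],s['ft_torque'],cv2.Rodrigues(s['ee_rot'])[0].round(4).tolist())
E
```

```text
t: 5.32
tcp_pos: [0.441, 0.2489, 0.0404]
ee_rot: [-1.57, 0.067, -0.067]
force: [-2.1, 0.0, -3.5]
gripper_width: 0.0134
[0.44102425 0.24887323 0.04043577] 0.013387620643469407 [-2.13019822  0.04349033 -3.48400274] [ 0.02642413  0.58967175 -0.0142744 ] [[0.9964, -0.0003, 0.085], [-0.085, -0.0, 0.9964], [-0.0003, -1.0, -0.0]]
```

```bash
python3 -m handwheel '[{"dp":[0,-0.2,0],"twist":[0,0,0],"gripper":1},{"dp":[0,-0.3,0],"twist":[0,0,0],"gripper":1},{"dp":[0,-0.3,0],"twist":[0,0,0],"gripper":1},{"dp":[0,0,0],"twist":[0,-0.5,0],"gripper":1},{"dp":[0,0,0],"twist":[0,-0.5,0],"gripper":1},{"dp":[0,0,0],"twist":[0,-0.5,0],"gripper":1},{"dp":[0,0,0],"twist":[0,-0.4,0],"gripper":1},{"dp":[0,0,0],"twist":[0,0,0],"gripper":1},{"dp":[0,0,0],"twist":[0,0,0],"gripper":1}]'
python3 - <<'E'
from h import *
s,c=snap('wrist','w6');print(s['tcp_pos'],s['gripper_width'],s['force'],s['ft_torque'],cv2.Rodrigues(s['ee_rot'])[0].round(4).tolist())
E
```

```text
t: 6.07
tcp_pos: [0.4413, 0.2489, 0.0651]
ee_rot: [-1.57, -0.063, 0.062]
force: [0.2, 0.1, -3.3]
gripper_width: 0.0138
[0.44134296 0.24887124 0.06509014] 0.013822494152173063 [ 0.18160168  0.14388392 -3.34040369] [-0.01380913 -0.02780538 -0.02051241] [[0.9969, 0.0005, -0.0792], [0.0792, 0.0003, 0.9969], [0.0005, -1.0, 0.0002]]
```

View pics/w6.png

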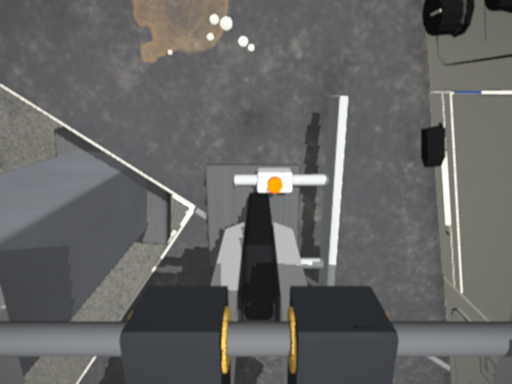

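The straightedge hangs level, with the blade visible at px (340,180). Now I carry it to behind the vials.

```bash
python3 -m handwheel '[{"dp":[-0.2,0,-0.5],"twist":[0,0,0],"gripper":1},{"dp":[-0.2,0,-0.8],"twist":[0,0,0],"gripper":1},{"dp":[-0.2,0,-0.8],"twist":[0,0,0],"gripper":1},{"dp":[-0.2,0,-0.8],"twist":[0,0,0],"gripper":1},{"dp":[-0.2,0,-0.8],"twist":[0,0,0],"gripper":1},{"dp":[-0.1,0,-0.8],"twist":[0,0,0],"gripper":1},{"dp":[-0.1,0,-0.8],"twist":[0,0,0],"gripper":1},{"dp":[0,0,-0.8],"twist":[0,0,0],"gripper":1},{"dp":[0,0,-0.8],"twist":[0,0,0],"gripper":1},{"dp":[0,0,-0.8],"twist":[0,0,0],"gripper":1}]'
python3 -m handwheel '[{"dp":[0,0,-0.8],"twist":[0,0,0],"gripper":1},{"dp":[0,0,-0.8],"twist":[0,0,0],"gripper":1},{"dp":[0,0,-0.8],"twist":[0,0,0],"gripper":1},{"dp":[0,0,-0.8],"twist":[0,0,0],"gripper":1},{"dp":[0,0,-0.4],"twist":[0,0,0],"gripper":1},{"dp":[0,0,0],"twist":[0,0,0],"gripper":1},{"dp":[0,0,0],"twist":[0,0,0],"gripper":1},{"dp":[0,0,0],"twist":[0,0,0],"gripper":1}]'
cat >> h.py <<'E'
O=np.array([.6116,-.0765]);Y=np.radians(4.6);U=np.array([np.cos(Y),np.sin(Y)]);N=np.array([-U[1],U[0]])
def bay(p):d=np.array(p)[:2]-O;return np.array([d@U,d@N])
def st():
    s=bot.get_state();R=cv2.Rodrigues(s['ee_rot'])[0];f=s['force']
    print('t',round(s['t'],2),'bay mm',(bay(s['tcp_pos'])*1e3).round(1),'z',s['tcp_pos'][2].round(4),'yaw',np.degrees(np.arctan2(R[1,0],R[0,0])).round(2),'tilt',R[2].round(4),'Fbay',[round(float(f[:2]@U),2),round(float(f[:2]@N),2),round(float(f[2]),2)],'M',s['ft_torque'].round(2),'w',round(s['gripper_width'],4));return s
E
python3 - <<'E'
from h import *
st();s,c=snap('wrist','w7');snap('scene','s7')
E
```

```text
t: 6.95
tcp_pos: [0.4239, 0.0146, 0.0648]
ee_rot: [-1.57, -0.063, 0.062]
force: [1.2, 0.5, -4.8]
gripper_width: 0.0136
t: 7.62
tcp_pos: [0.4326, -0.0912, 0.0646]
ee_rot: [-1.57, -0.064, 0.063]
force: [0.0, -0.6, -4.9]
gripper_width: 0.0137
t 7.62 bay mm [-179.6   -0.3] z 0.0646 yaw 4.63 tilt [ 2.e-04 -1.e+00  2.e-04] Fbay [-0.04, -0.55, -4.88] M [-0.03  0.01  0.04] w 0.0137
```

View pics/w7.png

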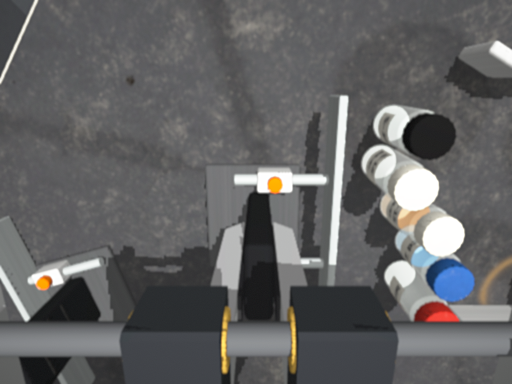

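View pics/s7.png

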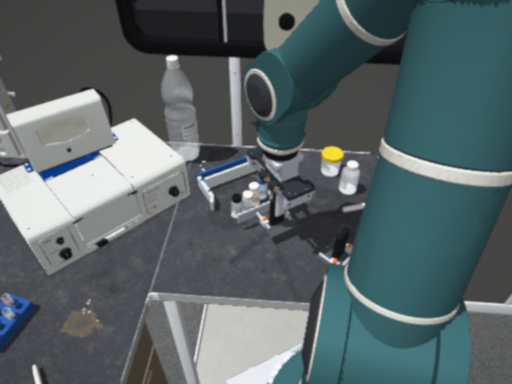

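```bash
python3 - <<'E'
from h import *
w=load('w7')
for p in((348,96),(338,264)):print(bay(onz(w,*p,.0555))*1e3)
for p in((429,136),(415,190),(441,236),(450,281),(437,314)):print(bay(onz(w,*p,.066))*1e3)
E
python3 -m handwheel '[{"dp":[0,0.2,0],"twist":[0,0,0],"gripper":1},{"dp":[0,0.2,0],"twist":[0,0,0],"gripper":1},{"dp":[0,0.2,0],"twist":[0,0,0],"gripper":1},{"dp":[0,0.14,0],"twist":[0,0,0],"gripper":1},{"dp":[0,0,0],"twist":[0,0,0],"gripper":1},{"dp":[0,0,0],"twist":[0,0,0],"gripper":1},{"dp":[0,0,0],"twist":[0,0,0],"gripper":1}]'
python3 -c "
from h import *
st()"
```

```text
[-130.42443917   80.84261745]
[-128.75035267  -22.5590996 ]
[-87.96489186  60.31334147]
[-91.39493452  29.98901139]
[-72.27324835   1.77629154]
[-62.0047055  -28.27895532]
[-66.32235093 -52.05843925]
t: 8.3
tcp_pos: [0.4327, -0.0918, 0.0423]
ee_rot: [-1.57, -0.064, 0.064]
force: [-0.2, -0.2, -3.7]
gripper_width: 0.0131
t 8.3 bay mm [-179.6   -0.9] z 0.0423 yaw 4.63 tilt [-0.e+00 -1.e+00  2.e-04] Fbay [-0.18, -0.18, -3.71] M [-0.03 -0.05 -0.05] w 0.0131
```

```bash
python3 -m handwheel '[{"dp":[0.1,0,0.02],"twist":[0,0,0],"gripper":1},{"dp":[0.1,0,0.02],"twist":[0,0,0],"gripper":1},{"dp":[0.1,0,0],"twist":[0,0,0],"gripper":1},{"dp":[0.1,0,0],"twist":[0,0,0],"gripper":1},{"dp":[0.1,0,0],"twist":[0,0,0],"gripper":1},{"dp":[0.1,0,0],"twist":[0,0,0],"gripper":1},{"dp":[0.1,0,0],"twist":[0,0,0],"gripper":1},{"dp":[0.1,0,0],"twist":[0,0,0],"gripper":1},{"dp":[0.1,0,0],"twist":[0,0,0],"gripper":1},{"dp":[0.1,0,0],"twist":[0,0,0],"gripper":1}]'
python3 -m handwheel '[{"dp":[0.1,0,0],"twist":[0,0,0],"gripper":1},{"dp":[0.1,0,0],"twist":[0,0,0],"gripper":1},{"dp":[0.1,0,0],"twist":[0,0,0],"gripper":1},{"dp":[0.1,0,0],"twist":[0,0,0],"gripper":1},{"dp":[0.1,0,0],"twist":[0,0,0],"gripper":1},{"dp":[0.1,0,0],"twist":[0,0,0],"gripper":1},{"dp":[0.1,0,0],"twist":[0,0,0],"gripper":1},{"dp":[0.1,0,0],"twist":[0,0,0],"gripper":1},{"dp":[0.1,0,0],"twist":[0,0,0],"gripper":1},{"dp":[0.1,0,0],"twist":[0,0,0],"gripper":1}]'
python3 -c "
from h import *
st();snap('wrist','w8');st()"
```

```text
t: 9.13
tcp_pos: [0.4626, -0.0883, 0.0422]
ee_rot: [-1.57, -0.063, 0.063]
force: [0.1, 0.2, -3.4]
gripper_width: 0.0139
t: 9.97
tcp_pos: [0.4925, -0.0859, 0.0422]
ee_rot: [-1.57, -0.063, 0.063]
force: [-1.3, -1.0, -3.5]
gripper_width: 0.0138
t 9.97 bay mm [-119.4    0.2] z 0.0422 yaw 4.62 tilt [-2.e-04 -1.e+00  1.e-04] Fbay [-1.35, -0.94, -3.45] M [-0.06  0.28 -0.02] w 0.0138
t 10.02 bay mm [-118.9    0.2] z 0.0423 yaw 4.62 tilt [ 3.e-04 -1.e+00  1.e-04] Fbay [0.25, -0.3, -4.55] M [-0.06  0.04 -0.02] w 0.0137
```

View pics/w8.png

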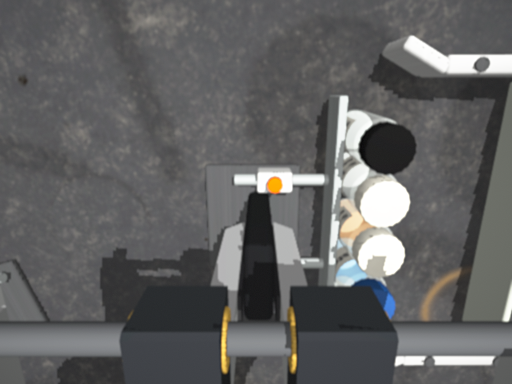

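```bash
python3 - <<'E'
from h import *
w=load('w8')
for n,p,z in(('blade L',(347,96),.033),('blade low',(337,262),.033),('rail',(447,76),.034),('rail',(505,74),.034),('black',(387,147),.066),('w1',(382,202),.066),('w2',(379,254),.066),('blue',(372,302),.066)):print(n,(bay(onz(w,*p,z))*1e3).round(1))
E
```

```text
blade L [-70.8  81.3]
blade low [-69.4 -20.7]
rail [-17.9  91.8]
rail [13.1 92.9]
black [-58.6  58.5]
w1 [-58.   30.9]
w2 [-56.5   2.2]
blue [-57.3 -26.9]
```

```bash
python3 -m handwheel '[{"dp":[0.05,0,0],"twist":[0,0,0],"gripper":1},{"dp":[0.1,0,0],"twist":[0,0,0],"gripper":1},{"dp":[0.1,0,0],"twist":[0,0,0],"gripper":1},{"dp":[0.1,0,0],"twist":[0,0,0],"gripper":1},{"dp":[0.1,0,0],"twist":[0,0,0],"gripper":1},{"dp":[0.1,0,0],"twist":[0,0,0],"gripper":1},{"dp":[0.1,0,0],"twist":[0,0,0],"gripper":1},{"dp":[0.1,0,0],"twist":[0,0,0],"gripper":1},{"dp":[0.1,0,0],"twist":[0,0,0],"gripper":1},{"dp":[0.1,0,0],"twist":[0,0,0],"gripper":1}]'
python3 -m handwheel '[{"dp":[0.1,0,0],"twist":[0,0,0],"gripper":1},{"dp":[0.1,0,0],"twist":[0,0,0],"gripper":1},{"dp":[0.1,0,0],"twist":[0,0,0],"gripper":1},{"dp":[0.1,0,0],"twist":[0,0,0],"gripper":1},{"dp":[0.1,0,0],"twist":[0,0,0],"gripper":1},{"dp":[0.1,0,0],"twist":[0,0,0],"gripper":1},{"dp":[0.1,0,0],"twist":[0,0,0],"gripper":1},{"dp":[0.1,0,0],"twist":[0,0,0],"gripper":1},{"dp":[0.05,0,0],"twist":[0,0,0],"gripper":1},{"dp":[0.05,0,0],"twist":[0,0,0],"gripper":1}]'
python3 -c "
from h import *
st();snap('wrist','w9');st()"
```

```text
t: 10.85
tcp_pos: [0.521, -0.0835, 0.0422]
ee_rot: [-1.57, -0.063, 0.063]
force: [-0.2, -0.0, -3.8]
gripper_width: 0.0139
t: 11.68
tcp_pos: [0.5478, -0.0813, 0.0422]
ee_rot: [-1.57, -0.063, 0.064]
force: [-2.0, 0.5, -4.7]
gripper_width: 0.0137
t 11.68 bay mm [-64.    0.3] z 0.0422 yaw 4.63 tilt [-1.e-04 -1.e+00  1.e-04] Fbay [-1.91, 0.64, -4.67] M [-0.02  0.23  0.02] w 0.0137
t 11.73 bay mm [-63.8   0.3] z 0.0422 yaw 4.63 tilt [ 1.e-04 -1.e+00  2.e-04] Fbay [-0.82, 0.26, -3.75] M [-0.02  0.1   0.01] w 0.0138
```

View pics/w9.png

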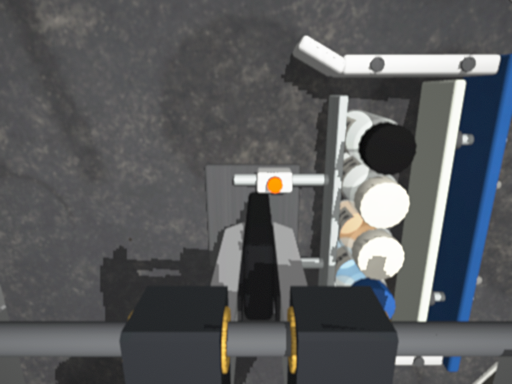

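```bash
python3 - <<'E'
from h import *
w=load('w9')
cv2.imwrite('pics/w9z.png',cv2.resize(w['image'][60:330,310:512,::-1],None,fx=2.2,fy=2.2,interpolation=cv2.INTER_CUBIC))
g=cv2.cvtColor(w['image'],cv2.COLOR_RGB2GRAY).astype(int)
for r in (100,140,180,220,260,300):
    d=np.diff(g[r,400:480]);i=np.argmax(d);print('fence edge',r,400+i+.5,d[i],(bay(onz(w,401+i,r,.04))*1e3).round(1))
for r in (102,130,160,200,230,260):
    d=np.diff(g[r,325:360]);i=np.argmin(d);j=np.argmax(d);print('blade',r,325+j,325+i,d[j],d[i],(bay(onz(w,326+j,r,.033))*1e3).round(1))
E
```

```text
fence edge 100 451.5 51 [38.8 79.6]
fence edge 140 445.5 52 [39.1 58.3]
fence edge 180 439.5 52 [39.4 35.5]
fence edge 220 432.5 57 [39.1 11. ]
fence edge 260 426.5 57 [ 39.3 -15.3]
fence edge 300 420.5 54 [ 39.6 -43.7]
blade 102 338 347 57 -68 [-19.6  78.2]
blade 130 337 345 54 -53 [-19.1  62.9]
blade 160 334 337 50 -25 [-19.6  45.6]
blade 200 332 335 63 -46 [-19.2  21.1]
blade 230 330 337 63 -61 [-19.2   1.5]
blade 260 357 331 74 -47 [ -0.6 -19.1]
```

View pics/w9z.png

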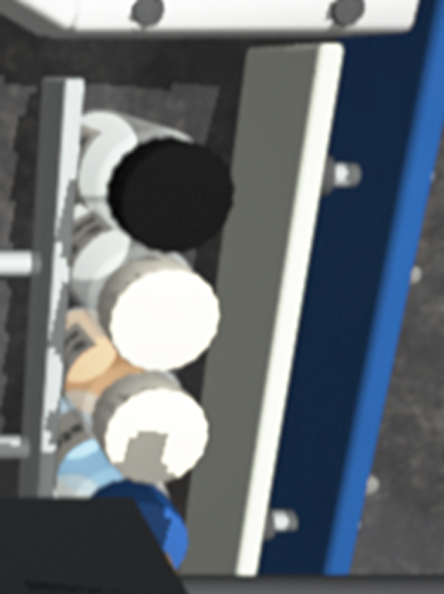

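```bash
python3 -m handwheel '[{"dp":[0.08,0,0],"twist":[0,0,0],"gripper":1},{"dp":[0.08,0,0],"twist":[0,0,0],"gripper":1},{"dp":[0.08,0,0],"twist":[0,0,0],"gripper":1},{"dp":[0.08,0,0],"twist":[0,0,0],"gripper":1},{"dp":[0.08,0,0],"twist":[0,0,0],"gripper":1},{"dp":[0.08,0,0],"twist":[0,0,0],"gripper":1},{"dp":[0.08,0,0],"twist":[0,0,0],"gripper":1},{"dp":[0.05,0,0],"twist":[0,0,0],"gripper":1},{"dp":[0.03,0,0],"twist":[0,0,0],"gripper":1},{"dp":[0,0,0],"twist":[0,0,0],"gripper":1}]'
cat >> h.py <<'E'
def fence(f):
    w=load(f);g=cv2.cvtColor(w['image'],cv2.COLOR_RGB2GRAY).astype(float);r=[]
    for v in range(100,290,8):
        d=np.diff(g[v,370:480]);i=np.argmax(d)
        # subpixel
        if 0<i<len(d)-1:
            a,b,c=d[i-1:i+2];e=i+.5*(a-c)/(a-2*b+c)
            r.append(bay(onz(w,370.5+e,v,.04))*1e3)
    r=np.array(r);m=np.median(r[:,0]);r=r[abs(r[:,0]-m)<2]
    print(f,'fence x',r[:,0].mean().round(2),len(r),np.polyfit(r[:,1],r[:,0],1).round(4))
E
python3 -c "
from h import *
st();snap('wrist','w10');st();fence('w9');fence('w10')"
```

```text
t: 12.57
tcp_pos: [0.5669, -0.0798, 0.0422]
ee_rot: [-1.57, -0.064, 0.063]
force: [-0.3, 0.7, -3.7]
gripper_width: 0.0136
t 12.57 bay mm [-44.8   0.3] z 0.0422 yaw 4.63 tilt [ 1.e-04 -1.e+00  1.e-04] Fbay [-0.21, 0.75, -3.7] M [-0.03 -0.02 -0.01] w 0.0136
t 12.62 bay mm [-44.9   0.3] z 0.0422 yaw 4.63 tilt [ 1.e-04 -1.e+00  1.e-04] Fbay [-0.17, -0.17, -3.82] M [ 0.01 -0.02  0.06] w 0.0138
w9 fence x 38.82 24 [-3.0000e-03  3.8899e+01]
w10 fence x 38.94 13 [-1.20000e-03  3.89909e+01]
```

View pics/w10.png

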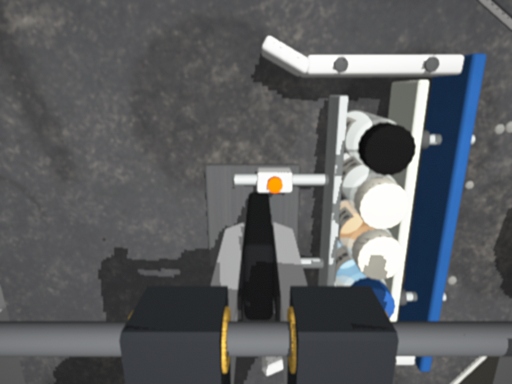

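```bash
python3 -m handwheel '[{"dp":[0.04,0,0],"twist":[0,0,0],"gripper":1},{"dp":[0.04,0,0],"twist":[0,0,0],"gripper":1},{"dp":[0.04,0,0],"twist":[0,0,0],"gripper":1},{"dp":[0.04,0,0],"twist":[0,0,0],"gripper":1},{"dp":[0.02,0,0],"twist":[0,0,0],"gripper":1}]'
python3 -c "
from h import *
st()"
python3 -m handwheel '[{"dp":[0.02,0,0],"twist":[0,0,0],"gripper":1},{"dp":[0.02,0,0],"twist":[0,0,0],"gripper":1}]'
python3 -c "
from h import *
st();snap('wrist','w11');st();fence('w11')"
```

```text
t: 13.03
tcp_pos: [0.5723, -0.0794, 0.0422]
ee_rot: [-1.57, -0.063, 0.063]
force: [-0.6, -0.1, -3.6]
gripper_width: 0.0135
t 13.03 bay mm [-39.4   0.3] z 0.0422 yaw 4.63 tilt [ 0.e+00 -1.e+00  1.e-04] Fbay [-0.57, -0.06, -3.62] M [-0.06  0.24 -0.03] w 0.0135
t: 13.2
tcp_pos: [0.5733, -0.0793, 0.0422]
ee_rot: [-1.57, -0.063, 0.064]
force: [-1.1, -0.4, -4.5]
gripper_width: 0.0136
t 13.2 bay mm [-38.4   0.3] z 0.0422 yaw 4.63 tilt [-1.e-04 -1.e+00  1.e-04] Fbay [-1.11, -0.35, -4.48] M [-0.05  0.24  0.02] w 0.0136
t 13.25 bay mm [-38.2   0.3] z 0.0422 yaw 4.63 tilt [ 0.e+00 -1.e+00  1.e-04] Fbay [-1.21, 0.45, -3.86] M [-0.02  0.1  -0.03] w 0.0136h.py:28: RuntimeWarning: Mean of empty slice.
  print(f,'fence x',r[:,0].mean().round(2),len(r),np.polyfit(r[:,1],r[:,0],1).round(4))
  ret = ret.dtype.type(ret / rcount)
Traceback (most recent call last):
  File "h.py", line 28, in fence
    print(f,'fence x',r[:,0].mean().round(2),len(r),np.polyfit(r[:,1],r[:,0],1).round(4))
                                                    ~~~~~~~~~~^^^^^^^^^^^^^^^^^
TypeError: expected non-empty vector for x
```

```bash
cat >> h.py <<'E'
def fence(f):
    w=load(f);im=w['image'].astype(float);g=im[:,:,0];r=[]  # red channel: white fence -> navy
    for v in list(range(88,126,3))+list(range(165,175,3))+list(range(225,235,3))+list(range(280,292,3)):
        d=np.diff(g[v,390:500]);i=np.argmin(d)
        if 0<i<len(d)-1 and d[i]<-60:
            a,b,c=d[i-1:i+2];e=i+.5*(a-c)/(a-2*b+c)
            r.append(bay(onz(w,390.5+e,v,.04))*1e3)
    r=np.array(r);m=np.median(r[:,0]);r=r[abs(r[:,0]-m)<2]
    print(f,'fence rear x',r[:,0].mean().round(2),'med',m.round(2),len(r),np.polyfit(r[:,1],r[:,0],1).round(4))
E
python3 -c "
from h import *
for f in('w9','w10','w11'):fence(f)
w=load('w11');cv2.imwrite('pics/w11z.png',cv2.resize(w['image'][60:330,310:512,::-1],None,fx=2.2,fy=2.2,interpolation=cv2.INTER_CUBIC))"
```

```text
w9 fence rear x 44.81 med 44.73 25 [-3.90000e-03  4.49744e+01]
w10 fence rear x 44.76 med 44.69 25 [-3.80000e-03  4.49208e+01]
w11 fence rear x 44.77 med 44.69 22 [-3.80000e-03  4.49387e+01]
```

View pics/w11z.png

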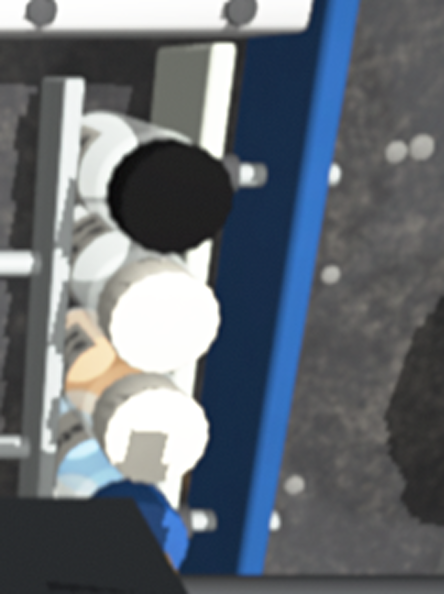

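The fence measurement repeats to 0.1 mm at its free position, 44.7. I press on in small steps.

```bash
C="from h import *
st();snap('wrist','P');fence('P')"
python3 -m handwheel '[{"dp":[0.02,0,0],"twist":[0,0,0],"gripper":1},{"dp":[0.02,0,0],"twist":[0,0,0],"gripper":1},{"dp":[0,0,0],"twist":[0,0,0],"gripper":1}]' >/dev/null
python3 -c "${C//P/w12}"
python3 -m handwheel '[{"dp":[0.02,0,0],"twist":[0,0,0],"gripper":1},{"dp":[0.02,0,0],"twist":[0,0,0],"gripper":1},{"dp":[0,0,0],"twist":[0,0,0],"gripper":1}]' >/dev/null
python3 -c "${C//P/w13}"
```

```text
t 13.5 bay mm [-37.2   0.3] z 0.0422 yaw 4.63 tilt [-3.e-04 -1.e+00  1.e-04] Fbay [-0.68, 0.14, -2.71] M [-0.02  0.27  0.06] w 0.0136
w12 fence rear x 44.74 med 44.68 19 [-4.30000e-03  4.49912e+01]
t 13.8 bay mm [-36.5   0.2] z 0.0421 yaw 4.62 tilt [-0.0013 -1.     -0.    ] Fbay [-5.23, 0.1, -2.21] M [-0.09  1.27  0.12] w 0.0136
w13 fence rear x 45.34 med 45.28 19 [-4.10000e-03  4.55709e+01]
```

```bash
C="from h import *
st();snap('wrist','P');fence('P')"
python3 -m handwheel '[{"dp":[0.02,0,0],"twist":[0,0,0],"gripper":1},{"dp":[0.02,0,0],"twist":[0,0,0],"gripper":1},{"dp":[0,0,0],"twist":[0,0,0],"gripper":1}]' >/dev/null
python3 -c "${C//P/w14}"
python3 -m handwheel '[{"dp":[0.02,0,0],"twist":[0,0,0],"gripper":1},{"dp":[0.01,0,0],"twist":[0,0,0],"gripper":1},{"dp":[0,0,0],"twist":[0,0,0],"gripper":1}]' >/dev/null
python3 -c "${C//P/w15}"
```

```text
t 14.1 bay mm [-35.7   0.2] z 0.042 yaw 4.63 tilt [-2.2e-03 -1.0e+00 -1.0e-04] Fbay [-8.0, -0.39, 0.38] M [-0.08  1.89  0.19] w 0.0138
w14 fence rear x 46.01 med 45.96 19 [-4.20000e-03  4.62567e+01]
t 14.4 bay mm [-35.2   0.2] z 0.042 yaw 4.62 tilt [-2.8e-03 -1.0e+00 -2.0e-04] Fbay [-10.53, -0.66, 2.42] M [-0.16  2.48  0.16] w 0.0138
w15 fence rear x 46.57 med 46.51 19 [-4.50000e-03  4.68266e+01]
```

```bash
C="from h import *
st();snap('wrist','P');fence('P')"
python3 -m handwheel '[{"dp":[0.02,0,0],"twist":[0,0,0],"gripper":1},{"dp":[0.01,0,0],"twist":[0,0,0],"gripper":1},{"dp":[0,0,0],"twist":[0,0,0],"gripper":1}]' >/dev/null
python3 -c "${C//P/w16}"
python3 -m handwheel '[{"dp":[0.02,0,0],"twist":[0,0,0],"gripper":1},{"dp":[0.01,0,0],"twist":[0,0,0],"gripper":1},{"dp":[0,0,0],"twist":[0,0,0],"gripper":1}]' >/dev/null
python3 -c "${C//P/w17}"
```

```text
t 14.7 bay mm [-34.6   0.2] z 0.0419 yaw 4.62 tilt [-3.4e-03 -1.0e+00 -2.0e-04] Fbay [-12.46, -0.22, 3.81] M [-0.18  2.92  0.09] w 0.0139
w16 fence rear x 47.16 med 47.09 19 [-5.10000e-03  4.74504e+01]
t 15.0 bay mm [-34.    0.2] z 0.0418 yaw 4.62 tilt [-4.1e-03 -1.0e+00 -3.0e-04] Fbay [-13.16, 0.18, 4.79] M [-0.23  3.36  0.19] w 0.014
w17 fence rear x 47.69 med 47.62 19 [-4.9000e-03  4.7971e+01]
```

View pics/w17.png

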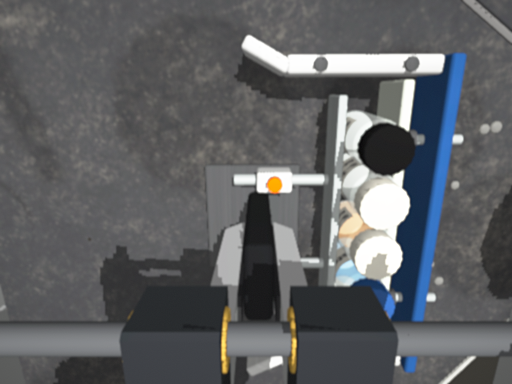

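The fence has given 2.9 mm, with 13 N felt at the tool and the row standing. I hold for about 1 s.

```bash
python3 -m handwheel '[{"dp":[0,0,0],"twist":[0,0,0],"gripper":1},{"dp":[0,0,0],"twist":[0,0,0],"gripper":1},{"dp":[0,0,0],"twist":[0,0,0],"gripper":1},{"dp":[0,0,0],"twist":[0,0,0],"gripper":1},{"dp":[0,0,0],"twist":[0,0,0],"gripper":1},{"dp":[0,0,0],"twist":[0,0,0],"gripper":1},{"dp":[0,0,0],"twist":[0,0,0],"gripper":1},{"dp":[0,0,0],"twist":[0,0,0],"gripper":1},{"dp":[0,0,0],"twist":[0,0,0],"gripper":1},{"dp":[0,0,0],"twist":[0,0,0],"gripper":1}]'
python3 -c "
from h import *
st();snap('wrist','w18');fence('w18');s,c=snap('side','s18')
cv2.imwrite('pics/s18z.png',cv2.resize(c['image'][110:230,170:300,::-1],None,fx=5,fy=5,interpolation=cv2.INTER_CUBIC))"
```

```text
t: 15.88
tcp_pos: [0.5777, -0.0791, 0.0418]
ee_rot: [-1.57, -0.06, 0.066]
force: [-13.8, -1.4, 4.2]
gripper_width: 0.0136
t 15.88 bay mm [-34.    0.2] z 0.0418 yaw 4.62 tilt [-4.e-03 -1.e+00 -3.e-04] Fbay [-13.83, -0.26, 4.23] M [-0.21  3.28  0.15] w 0.0136
w18 fence rear x 47.73 med 47.66 19 [-4.80000e-03  4.80001e+01]
```

View pics/s18z.png

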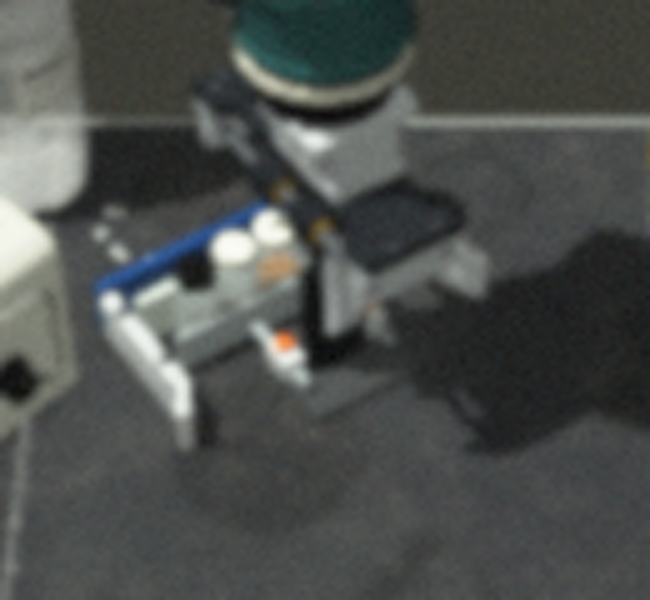

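```bash
python3 -m handwheel '[{"dp":[-0.01,0,0],"twist":[0,0,0],"gripper":1},{"dp":[-0.01,0,0],"twist":[0,0,0],"gripper":1},{"dp":[-0.01,0,0],"twist":[0,0,0],"gripper":1},{"dp":[-0.01,0,0],"twist":[0,0,0],"gripper":1},{"dp":[-0.01,0,0],"twist":[0,0,0],"gripper":1},{"dp":[-0.01,0,0],"twist":[0,0,0],"gripper":1},{"dp":[-0.01,0,0],"twist":[0,0,0],"gripper":1},{"dp":[-0.01,0,0],"twist":[0,0,0],"gripper":1},{"dp":[-0.01,0,0],"twist":[0,0,0],"gripper":1},{"dp":[-0.01,0,0],"twist":[0,0,0],"gripper":1}]'
python3 -c "
from h import *
st();snap('wrist','w19');fence('w19')"
python3 -m handwheel '[{"dp":[-0.01,0,0],"twist":[0,0,0],"gripper":1},{"dp":[-0.01,0,0],"twist":[0,0,0],"gripper":1},{"dp":[-0.01,0,0],"twist":[0,0,0],"gripper":1},{"dp":[-0.01,0,0],"twist":[0,0,0],"gripper":1},{"dp":[-0.01,0,0],"twist":[0,0,0],"gripper":1},{"dp":[-0.01,0,0],"twist":[0,0,0],"gripper":1},{"dp":[-0.01,0,0],"twist":[0,0,0],"gripper":1},{"dp":[-0.01,0,0],"twist":[0,0,0],"gripper":1},{"dp":[-0.01,0,0],"twist":[0,0,0],"gripper":1},{"dp":[-0.01,0,0],"twist":[0,0,0],"gripper":1}]'
python3 -c "
from h import *
st();snap('wrist','w20');fence('w20')"
```

```text
t: 16.82
tcp_pos: [0.5761, -0.0791, 0.0419]
ee_rot: [-1.57, -0.063, 0.064]
force: [-3.6, -0.0, -6.4]
gripper_width: 0.0134
t 16.82 bay mm [-35.6   0.3] z 0.0419 yaw 4.63 tilt [-1.2e-03 -1.0e+00  1.0e-04] Fbay [-3.64, 0.26, -6.36] M [-0.17  1.37  0.08] w 0.0134
w19 fence rear x 46.15 med 46.11 19 [-4.00000e-03  4.63758e+01]
t: 17.7
tcp_pos: [0.5741, -0.0793, 0.0425]
ee_rot: [-1.57, -0.064, 0.062]
force: [0.4, 0.6, -4.1]
gripper_width: 0.0139
t 17.7 bay mm [-37.6   0.2] z 0.0425 yaw 4.62 tilt [ 0.001 -1.     0.   ] Fbay [0.4, 0.57, -4.07] M [-0.01  0.    0.05] w 0.0139
w20 fence rear x 44.72 med 44.67 19 [-4.00000e-03  4.49528e+01]
```

View pics/w20.png

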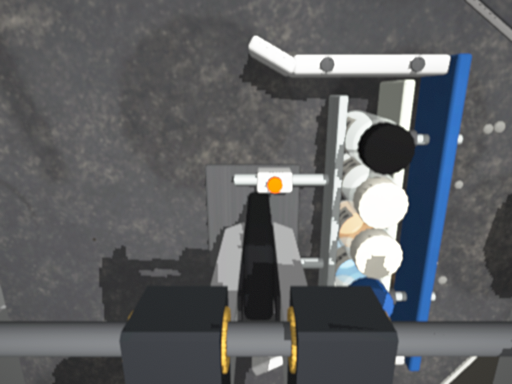

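The fence is back free at 44.7, the force has gone and the vials stand. I continue back slowly, then faster.

```bash
python3 -m handwheel '[{"dp":[-0.02,0,0],"twist":[0,0,0],"gripper":1},{"dp":[-0.02,0,0],"twist":[0,0,0],"gripper":1},{"dp":[-0.03,0,0],"twist":[0,0,0],"gripper":1},{"dp":[-0.05,0,0],"twist":[0,0,0],"gripper":1},{"dp":[-0.1,0,0],"twist":[0,0,0],"gripper":1},{"dp":[-0.1,0,0],"twist":[0,0,0],"gripper":1},{"dp":[-0.1,0,0],"twist":[0,0,0],"gripper":1},{"dp":[-0.1,0,0],"twist":[0,0,0],"gripper":1},{"dp":[-0.1,0,0],"twist":[0,0,0],"gripper":1},{"dp":[-0.1,0,0],"twist":[0,0,0],"gripper":1}]'
python3 -c "
from h import *
st();snap('wrist','w21');fence('w21')"
```

```text
t: 18.58
tcp_pos: [0.5517, -0.0811, 0.0423]
ee_rot: [-1.57, -0.063, 0.063]
force: [-0.4, -0.5, -3.9]
gripper_width: 0.0139
t 18.58 bay mm [-60.    0.2] z 0.0423 yaw 4.63 tilt [-1.e-04 -1.e+00  0.e+00] Fbay [-0.42, -0.48, -3.92] M [-0.08 -0.09 -0.03] w 0.0139
w21 fence rear x 44.82 med 44.73 22 [-4.10000e-03  4.50077e+01]
```

View pics/w21.png

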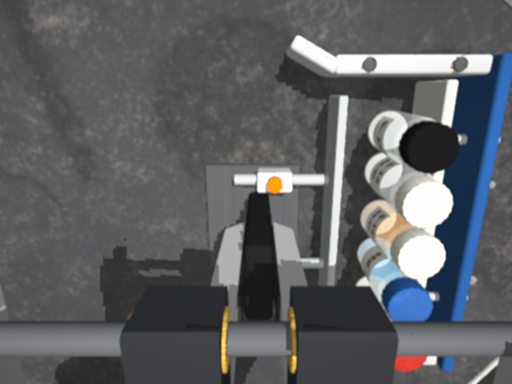

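All five vials stand along the fence, with the red one just showing at (410,362), and the blade is clear. I retreat and carry the tool back.

```bash
python3 -m handwheel '[{"dp":[-0.3,0,0],"twist":[0,0,0],"gripper":1},{"dp":[-0.5,0,0],"twist":[0,0,0],"gripper":1},{"dp":[-0.6,0,0],"twist":[0,0,0],"gripper":1},{"dp":[-0.6,0,0],"twist":[0,0,0],"gripper":1},{"dp":[-0.6,0,0],"twist":[0,0,0],"gripper":1},{"dp":[-0.6,-0.2,0],"twist":[0,0,0],"gripper":1},{"dp":[-0.6,-0.3,0],"twist":[0,0,0],"gripper":1},{"dp":[-0.3,-0.2,0],"twist":[0,0,0],"gripper":1},{"dp":[0,0,0.3],"twist":[0,0,0],"gripper":1},{"dp":[0,0,0.5],"twist":[0,0,0],"gripper":1}]'
python3 -m handwheel '[{"dp":[0,0,0.8],"twist":[0,0,0],"gripper":1},{"dp":[0,0,0.8],"twist":[0,0,0],"gripper":1},{"dp":[0,0,0.8],"twist":[0,0,0],"gripper":1},{"dp":[0,0,0.8],"twist":[0,0,0],"gripper":1},{"dp":[0,0,0.8],"twist":[0,0,0],"gripper":1},{"dp":[0,0,0.8],"twist":[0,0,0],"gripper":1},{"dp":[0,0,0.8],"twist":[0,0,0],"gripper":1},{"dp":[0.2,0,0.8],"twist":[0,0,0],"gripper":1},{"dp":[0.2,0,0.8],"twist":[0,0,0],"gripper":1},{"dp":[0.2,0,0.8],"twist":[0,0,0],"gripper":1}]'
python3 -m handwheel '[{"dp":[0.2,0,0.8],"twist":[0,0.3,0],"gripper":1},{"dp":[0.2,0,0.8],"twist":[0,0.4,0],"gripper":1},{"dp":[0.1,0,0.5],"twist":[0,0.4,0],"gripper":1},{"dp":[0,0,0.3],"twist":[0,0.4,0],"gripper":1},{"dp":[0,0,0],"twist":[0,0.4,0],"gripper":1},{"dp":[0,0,0],"twist":[0,0,0],"gripper":1},{"dp":[0,0,0],"twist":[0,0,0],"gripper":1},{"dp":[0,0,0],"twist":[0,0,0],"gripper":1}]'
python3 - <<'E'
from h import *
s=st();R=cv2.Rodrigues(s['ee_rot'])[0];p=s['tcp_pos'];d=np.array([.4410,.2489,.0404])-p
print(p,'need units tool',(R.T@d/.03).round(2))
E
```

```text
t: 19.47
tcp_pos: [0.4278, -0.068, 0.0638]
ee_rot: [-1.571, -0.062, 0.06]
force: [0.7, -0.1, -4.0]
gripper_width: 0.0136
t: 20.3
tcp_pos: [0.4264, 0.1755, 0.0634]
ee_rot: [-1.569, -0.064, 0.063]
force: [0.6, 0.1, -3.5]
gripper_width: 0.0137
t: 20.97
tcp_pos: [0.4377, 0.2463, 0.0632]
ee_rot: [-1.57, 0.066, -0.066]
force: [0.1, 0.4, -4.3]
gripper_width: 0.0138
t 20.97 bay mm [-147.4  335.7] z 0.0632 yaw -4.82 tilt [-1.e-04 -1.e+00  0.e+00] Fbay [0.11, 0.36, -4.31] M [-0.03 -0.03  0.01] w 0.0138
[0.43771096 0.24629154 0.06320361] need units tool [0.1  0.76 0.1 ]
```

```bash
python3 -m handwheel '[{"dp":[0.1,0.2,0.1],"twist":[0,0,0],"gripper":1},{"dp":[0,0.2,0],"twist":[0,0,0],"gripper":1},{"dp":[0,0.15,0],"twist":[0,0,0],"gripper":1},{"dp":[0,0.1,0],"twist":[0,0,0],"gripper":1},{"dp":[0,0,0],"twist":[0,0,0],"gripper":1},{"dp":[0,0,0],"twist":[0,0,0],"gripper":1},{"dp":[0,0,0],"twist":[0,0,0],"gripper":1}]'
python3 - <<'E'
from h import *
s=st();R=cv2.Rodrigues(s['ee_rot'])[0];p=s['tcp_pos'];d=np.array([.4410,.2489,.0404])-p
print(p,'need units tool',(R.T@d/.03).round(2))
s,c=snap('side','s22')
cv2.imwrite('pics/s22z.png',cv2.resize(c['image'][190:310,90:220,::-1],None,fx=5,fy=5,interpolation=cv2.INTER_CUBIC))
E
```

```text
t: 21.55
tcp_pos: [0.441, 0.2492, 0.0438]
ee_rot: [-1.57, 0.067, -0.067]
force: [0.3, -0.2, -4.3]
gripper_width: 0.0137
t 21.55 bay mm [-144.   338.3] z 0.0438 yaw -4.87 tilt [-0.e+00 -1.e+00  1.e-04] Fbay [0.28, -0.25, -4.27] M [ 0.01 -0.04  0.02] w 0.0137
[0.44096617 0.24919336 0.04383468] need units tool [ 0.    0.11 -0.01]
```

View pics/s22z.png

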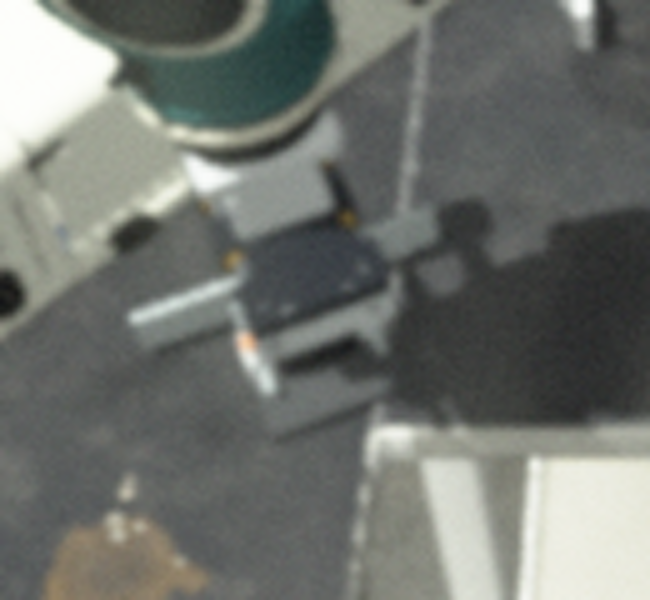

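Position matches. I lower the last 3 mm until the foot bears.

```bash
python3 -m handwheel '[{"dp":[0,0.04,0],"twist":[0,0,0],"gripper":1},{"dp":[0,0.04,0],"twist":[0,0,0],"gripper":1},{"dp":[0,0.03,0],"twist":[0,0,0],"gripper":1},{"dp":[0,0.01,0],"twist":[0,0,0],"gripper":1},{"dp":[0,0,0],"twist":[0,0,0],"gripper":1},{"dp":[0,0,0],"twist":[0,0,0],"gripper":1}]'
python3 -c "
from h import *
st()"
```

```text
t: 22.1
tcp_pos: [0.441, 0.2491, 0.0403]
ee_rot: [-1.57, 0.067, -0.067]
force: [-2.1, -2.6, 3.8]
gripper_width: 0.0139
t 22.1 bay mm [-143.9  338.2] z 0.0403 yaw -4.87 tilt [ 2.e-04 -1.e+00 -1.e-04] Fbay [-2.27, -2.43, 3.82] M [-0.39  0.33 -0.04] w 0.0139
```

```bash
python3 -m handwheel '[{"dp":[0,-0.01,0],"twist":[0,0,0],"gripper":1},{"dp":[0,0,0],"twist":[0,0,0],"gripper":0.8},{"dp":[0,0,0],"twist":[0,0,0],"gripper":0.6},{"dp":[0,0,0],"twist":[0,0,0],"gripper":0.4},{"dp":[0,0,0],"twist":[0,0,0],"gripper":0.4},{"dp":[0,0,0],"twist":[0,0,0],"gripper":0.4},{"dp":[0,0,0],"twist":[0,0,0],"gripper":0.4},{"dp":[0,0,0],"twist":[0,0,0],"gripper":0.4}]'
python3 -c "
from h import *
st()"
```

```text
t: 22.77
tcp_pos: [0.441, 0.2491, 0.0405]
ee_rot: [-1.57, 0.067, -0.067]
force: [-0.7, 0.7, 0.1]
gripper_width: 0.0545
t 22.77 bay mm [-143.9  338.3] z 0.0405 yaw -4.87 tilt [-0.e+00 -1.e+00  1.e-04] Fbay [-0.67, 0.71, 0.13] M [-0.03 -0.07 -0.02] w 0.0545
```

```bash
python3 -m handwheel '[{"dp":[0,-0.3,0],"twist":[0,0,0],"gripper":0.4},{"dp":[0,-0.6,0],"twist":[0,0,0],"gripper":0.4},{"dp":[0,-0.8,0],"twist":[0,0,0],"gripper":0.4},{"dp":[0,-0.8,0],"twist":[0,0,0],"gripper":0.4},{"dp":[0,-0.8,0],"twist":[0,0,0],"gripper":0.4},{"dp":[0,-0.8,0],"twist":[0,0,0],"gripper":0.4},{"dp":[0,-0.8,0],"twist":[0,0,0],"gripper":0.4},{"dp":[0,-0.5,0],"twist":[0,0,0],"gripper":0.4},{"dp":[0,0,-0.5],"twist":[0,0,0],"gripper":0.4},{"dp":[0,0,-0.8],"twist":[0,0,0],"gripper":0.4}]'
python3 -m handwheel '[{"dp":[0,0,-0.8],"twist":[0,0,0],"gripper":0.4},{"dp":[0,0,-0.6],"twist":[0,0,0],"gripper":0.4},{"dp":[0,0,0],"twist":[0,0,0],"gripper":0.4},{"dp":[0,0,0],"twist":[0,0,0],"gripper":0.4},{"dp":[0,0,0],"twist":[0,0,0],"gripper":0.4}]'
python3 - <<'E'
from h import *
st()
for n in('wrist','scene','side'):snap(n,n+'_end')
c=load('side_end');cv2.imwrite('pics/ez.png',cv2.resize(c['image'][120:290,90:290,::-1],None,fx=3.8,fy=3.4,interpolation=cv2.INTER_CUBIC))
a=load('side0')['image'];print([np.abs(a[y0:y1,x0:x1].astype(int)-c['image'][y0:y1,x0:x1]).mean().round(2) for (x0,y0,x1,y1) in ((290,125,370,200),(100,215,200,285))])
E
```

```text
t: 23.6
tcp_pos: [0.4376, 0.2118, 0.2041]
ee_rot: [-1.568, 0.063, -0.066]
force: [1.0, -0.0, -0.3]
gripper_width: 0.0562
t: 24.02
tcp_pos: [0.4341, 0.1691, 0.2029]
ee_rot: [-1.569, 0.066, -0.067]
force: [0.4, -0.2, -0.2]
gripper_width: 0.0563
t 24.02 bay mm [-157.2  259. ] z 0.2029 yaw -4.85 tilt [ 5.e-04 -1.e+00  4.e-04] Fbay [0.43, -0.23, -0.22] M [-0.05 -0.06 -0.01] w 0.0563
[np.float64(12.5), np.float64(2.71)]
```

View pics/wrist_end.png

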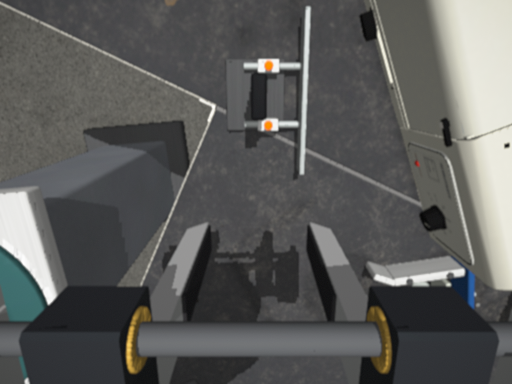

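View pics/scene_end.png

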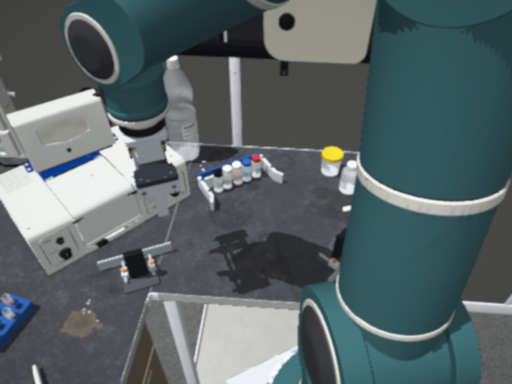

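View pics/ez.png

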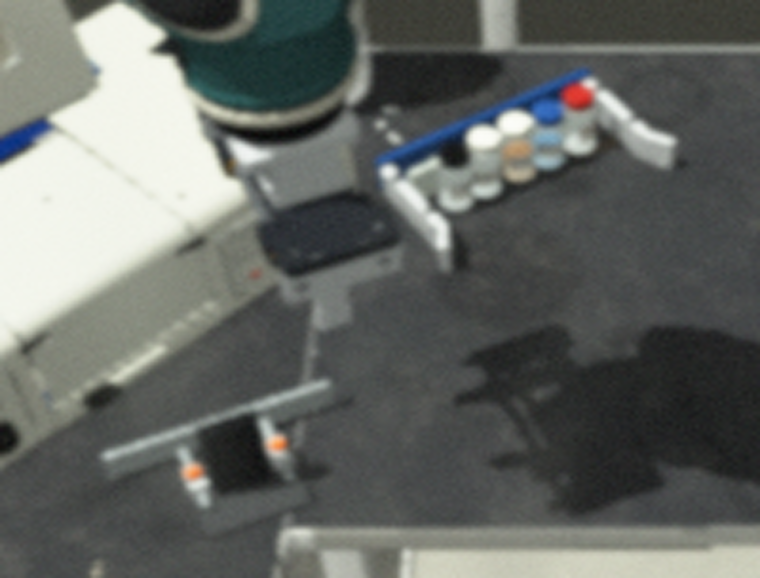

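The final views show the five vials standing along the fence (scene 218–256,160–185). The straightedge stands at its old place at (138,265), and the cup and bottle are unmoved. I hand in.

```bash
python3 -c "
from plant import bot
print(bot.get_state()['joint_vel'].round(3));print(bot.close_job())"
```

```text
[-0.001  0.     0.001  0.001  0.001 -0.004  0.001]
the job is handed in; nothing more can be done
None
```

I swept all five vials in one line into the bay with the straightedge and pressed the row against the fence. The fence gave about 2.9 mm of its 6 mm, with about 13–14 N felt at the tool, and I held that for about 1 s. I then drew back slowly, stood the straightedge back where it had been, and handed the job in at about 24 s.

- **Last checks:** the fence had returned to its free position, and all five vials stand along it in the wrist, scene and side views. The straightedge was released within 0.3 mm of the gripper pose I had picked it up at, and its image patch closely matches the starting one. The gripper touched none of the vials.
- **Disagreed or left unchecked:**
  - While pressing, the vertical force rose by about 8 N, so the foot or blade probably dipped lightly onto the worktop. It cleared when I drew back.
  - In the last pictures the arm hid the marker, so I could not confirm it by eye, nor all of the second straightedge. Neither was approached near the worktop. The cup and bottle could be seen and looked unmoved.

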